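Pour the measured rock salt into the vessel that is ready

ROBOT

A 7-joint arm with a two-finger parallel gripper is mounted at the origin on the work surface. World frame = base frame: x ahead of the robot, y to its left, z up, the work surface at z = 0. Lengths are in m, angles in degrees, forces in N, time in s.
With the tool pointing down it reaches from about 0.425 to 1.025 m from the base axis. Payload 3.6 kg.
Tool frame: the origin (TCP) lies midway between the tips of the shut fingers; the grasp point (between the pads) lies 19 mm behind it; z points along the fingers, y is the line along which they close (so a half turn about z gives the same grasp; the last joint's range is limited). The gripper opens to 85 mm and grips with 20 to 120 N. Pads are 22 mm wide; open, the fingers measure 114 mm over their backs; the gripper's body (76 mm by 85 mm) begins 54 mm behind the grasp point. The pads swing forward as they close: fully open they stand 13 mm farther back than shut.
Start: joints at [-81.962, 33.873, 2.773, 92.16, -1.908, 54.013, -1.931], TCP at [0.168, 0.705, 0.209] pointing down, gripper open.
Joint ranges: [-153.93, 153.93], [-27.13, 128.08], [-72.61, 78.16], [10.71, 143.7], [-87.88, 267.88], [4.46, 118.87], [-176.78, 176.78]. Speed limits (degrees/s): [147.25, 147.25, 180, 180, 180, 180, 180].

INTERFACE

Orientations are given as [roll, pitch, yaw] about the fixed x, y, z axes, in that order (R = Rz(yaw) Ry(pitch) Rx(roll)).
In Python, from bench import robot gives the robot as it stands.
- The arm moves only by the tool step_arm, never from a script. Its argument "series" is a list of rows, each a list of 7 numbers: the opening, from -1 (shut) to 1 (fully open), then the shift along the world's x, y, z in cm, then the turn, a rotation vector about the world's x, y, z in rad. In form: [[jaw, x, y, z, rx, ry, rz], ...]. A call has 1 to 8 rows; each row is the pose to reach, as a shift and turn from the pose commanded when the call began; what a row does not reach only later rows make up. A row lasts 1/8 s, in which the tool goes at most 62.5 mm and 10.7 degrees, less where a joint would pass 70% of its speed; a pose out of reach is approached as far as the arm can. A call with a gripper value outside its range is refused whole. The fingers move at their own pace and stop on an object; the grip force is fixed at half the most. Time passes only in rows, so rows that repeat a pose let the fingers close. It gives the time, the measured TCP pose, the force, the opening and the grip force at its end, in the units of the state.
- robot.read_state(): the state, without advancing time (a new reading comes with each control period).
- robot.capture(name): name is "scene" or "top" or "wrist"; returns a dict with "color" (480x640x3 uint8, red, green, blue), "intrinsics" (3x3 intrinsics, pixels), "R" (3x3) and "t" (3): a world point X has camera coordinates R X + t; the wrist camera has in their place "T_tool_cam" (4x4, takes a point from camera to tool coordinates, whose origin is the TCP and whose axes are the flange's). Camera axes: x right, y down, z forward; pixel columns grow to the right and rows downward; lengths in m; the calibration is good to about 2 mm. A picture is of the moment at which its call begins: read the wrist's pose just before it. There is no depth.
- robot.job_done(): hands the job in; it is judged then, once.
The state is a dict: "clock": time; "qpos": joint angles; "qd": joint speeds; "tau": joint torques, N m; "eef_pos": TCP position; "ee_rot": TCP orientation; "force": force on the tool from outside, world axes, zero at the start; "ft_torque": the same for the moment, N m; "finger_gap": finger opening in m; "finger_force": force on a finger pad.
Only numpy, scipy, OpenCV 4.12 (cv2) and the standard library are available. Lean on these libraries where they do the work, as an engineer would, in place of code of your own. Each camera call takes 0.05 s, during which the arm holds its last target. There are 200 camera calls.

TASK

Gather every lump of rock salt in the copper measuring jug, then lift the jug by its handle, keep it level while you turn its spout towards the receiving vessel and, with the spout at that vessel, tip all the salt in: into the ceramic grinder's hopper if the grinder's lock lever lies over its green dot (clamped), or into the soapstone mortar if the lever lies over the red dot (open). Leave the lever as it is, put any stray lump into that same vessel, stand the empty jug upright in the middle of the round cork mat, and do not shift the other things on the shelf.

Things in the scene. Friction and masses are not known exactly. Their poses are not given: they have to be found in the camera images.
- jug_center (a point): conical hammered-copper jug, 100 mm tall to the rim, outer radius 40 mm at the foot and 58 mm at the rim, wall 4 mm, floor 5 mm thick, 0.25 kg; this point is on its axis, 50 mm above its underside; own x points to the spout, z up its axis. Starts upright and empty on the shelf
- jug_handle (a point): grip point of the jug's dark wooden handle, an upright block opposite the spout: 28 mm along the jug's x, 16 mm wide (along the jug's y, grasp it across this), 70 mm tall, from 25 to 95 mm above the jug's underside; the point lies 82 mm behind the jug's axis (at -x) and 65 mm above its underside; it stands 12 mm or more clear of the wall
- jug_spout (a point): tip of the jug's spout, a trough 44 mm wide inside, sloping outward and up from the rim; tip 85 mm ahead of the jug's axis (+x) and 117 mm above its underside
- salt1_center (a point): lump of pink rock salt, a faceted disc about 35 mm across and 28 mm high with a flat underside 26 mm across, 35 g; this point is its centre, 14 mm above its underside. 4 to 6 lumps are present; absent ones are None
- salt2_center (a point): lump of pink rock salt, a faceted disc about 35 mm across and 28 mm high with a flat underside 26 mm across, 35 g; this point is its centre, 14 mm above its underside. 4 to 6 lumps are present; absent ones are None
- salt3_center (a point): lump of pink rock salt, a faceted disc about 35 mm across and 28 mm high with a flat underside 26 mm across, 35 g; this point is its centre, 14 mm above its underside. 4 to 6 lumps are present; absent ones are None
- salt4_center (a point): lump of pink rock salt, a faceted disc about 35 mm across and 28 mm high with a flat underside 26 mm across, 35 g; this point is its centre, 14 mm above its underside. 4 to 6 lumps are present; absent ones are None
- salt5_center (a point): lump of pink rock salt, a faceted disc about 35 mm across and 28 mm high with a flat underside 26 mm across, 35 g; this point is its centre, 14 mm above its underside. 4 to 6 lumps are present; absent ones are None
- salt6_center (a point): lump of pink rock salt, a faceted disc about 35 mm across and 28 mm high with a flat underside 26 mm across, 35 g; this point is its centre, 14 mm above its underside. 4 to 6 lumps are present; absent ones are None
- mat_center (a point): round cork mat, flat, 150 mm across and 1.5 mm thick, look only (the jug stands at shelf height on it); the point is its centre at shelf height
- hopper_mouth (a point): white ceramic grinder, fixed, with an open round hopper on top: the point is the centre of the hopper's mouth, at rim height 140 mm; outer radius 80 mm, inner 75 mm at the rim, 54 mm at its floor 61 mm below the rim; foot radius 78 mm. Its own +x face (away from the robot) bears the lock lever, reaching 110 mm out from the axis
- lever (a joint): the grinder's cam lock lever, 80 mm long with a black ball, on its +x face; it drops to either end stop and stays: about +1.35 rad = leaning to the grinder's +y over the green dot = clamped; about -1.35 rad = leaning to -y over the red dot = open. It has come to rest on its stop within the first second of a run; it swings freely between the stops, so do not touch it
- lever_knob (a point): the lever's black ball, 26 mm across
- mortar_mouth (a point): grey soapstone mortar, heavy and fixed: the point is the centre of its mouth at rim height 85 mm; outer radius 80 mm, inner 71 mm, inner floor 67 mm below the rim
- cup_mid (a point): bystander: small hammered copper measuring cup, 60 mm across, 45 mm tall; point 20 mm up its axis; stands in the row with the salt lumps
- tin_mid (a point): bystander: steel spice tin, 62 mm across, 55 mm tall; point 20 mm up its axis
- jar_mid (a point): bystander: dark smoked-glass jar, 84 mm across, 140 mm tall; point 20 mm up its axis. Behind it a fixed spice rack, 125 mm tall, runs along the far edge 0.86 m ahead of the robot base
- pestle_mid (a point): bystander: grey soapstone pestle lying down, 140 mm long along its x, 48 mm thick; point near its middle
- canister_mid (a point): bystander: blue ceramic canister, 80 mm across, 110 mm tall; point 20 mm up its axis
- ramekin_mid (a point): bystander: white ramekin, 80 mm across, 45 mm tall; point 20 mm up its axis

How it is judged:
By the outcome, as a careful person would: the job done as asked, in the order asked, and still so for the second after the job is handed in, with the robot touching nothing.
Of salt1, salt2, salt3, salt4, salt5, salt6 only 4 to 6 are there at a start; the rules pass over those that are not, and their reading is None.
At some moment in a run one of salt1, salt2, salt3, salt4, salt5, salt6 may be knocked a few centimetres aside while the robot is not near it.
It also fails if it takes over 210 s, if anything falls off the work surface, if the arm or the gripper's body presses on something with over 40 N, if the wrist force passes 120 N, or if a joint passes its speed limit or range.

## Working session

There is one attempt and no reset: what is moved stays moved. The work goes in short steps, Python scripts to look and compute and a tool call to move; the robot and the scene stay as the last step left them, time stands still between calls to the robot, and variables do not carry over. Pictures are saved under pics/ and viewed, at most 14 in all, crops included, and the job is handed in when it is done.

Besides the shell and the picture viewer there is one more tool, called after "Emit:" as name(argument=value, ...), one argument or row to a line, values as JSON. step_arm: Moves the arm, as the interface text tells. Its arguments: {"type":"object","properties":{"series":{"type":"array","items":{"type":"array","items":{"type":"number"}}}},"required":["series"]}

```bash
mkdir -p pics; ls; cat > h.py <<'E'
import numpy as np, cv2
from bench import robot
def cap(n,f=None):
    c=robot.capture(n)
    if f: cv2.imwrite('pics/'+f,cv2.cvtColor(c['color'],cv2.COLOR_RGB2BGR))
    return c
def pix2w(c,u,v,z):
    K,R,t=map(np.array,(c['intrinsics'],c['R'],c['t']))
    d=R.T@np.linalg.inv(K)@np.array([u,v,1.]); o=-R.T@t
    return o+d*(z-o[2])/d[2]
def w2pix(c,X):
    p=np.array(c['intrinsics'])@(np.array(c['R'])@np.array(X)+np.array(c['t'])); return p[:2]/p[2]
E
python3 - <<'E'
from h import *
import pickle
for n in('scene','top'):
    c=cap(n,n+'0.png'); pickle.dump(c,open(n+'0.pkl','wb'))
    print(n,-np.array(c['R']).T@np.array(c['t']))
s=robot.read_state(); print(s)
E
```

```text
pics
scene [1.01641314 0.43030996 1.05782687]
top [ 0.41110132 -0.0023343   1.20773881]
{'clock': 0.1, 'qpos': array([-81.96115699,  33.91898437,   2.7689088 ,  92.23023155,
        -1.90873138,  54.01262334,  -1.93170934]), 'qd': array([-0.04963779, -0.12841166,  0.12785149, -0.1241106 ,  0.02079602,
        0.0462028 ,  0.04881632]), 'tau': array([ 4.19120654e-03, -5.49998260e+01,  1.55353479e+00, -1.98825485e+01,
        9.80328623e-03,  3.80646103e-03, -1.48263490e-05]), 'eef_pos': array([0.16778602, 0.70449188, 0.2077669 ]), 'ee_rot': array([-1.79884493e+02,  6.51331046e-03,  1.66606206e+02]), 'force': array([-0.52325976, -0.08382186,  1.08239577]), 'ft_torque': array([-0.06053815,  0.03968673, -0.00596176]), 'finger_force': 0.0, 'finger_gap': 0.08553922816316013}
```

View pics/scene0.png

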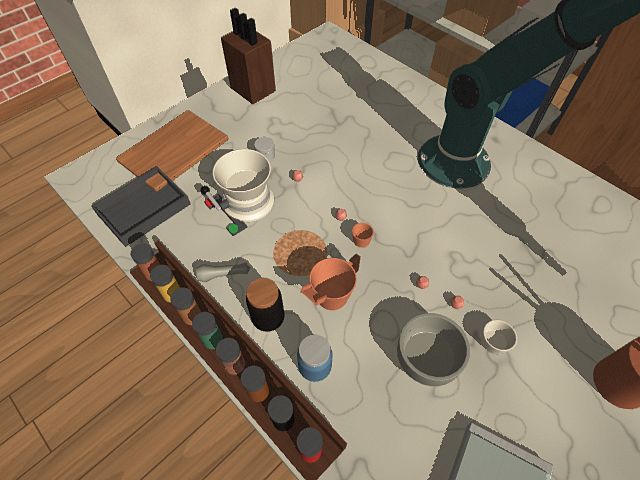

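View pics/top0.png

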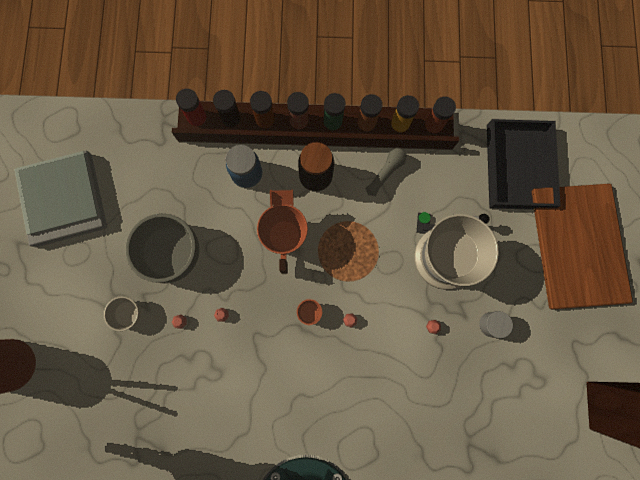

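Top view: four lumps near (179,321), (221,314), (350,320), (433,327). The jug is at (282,228), with its spout up (+x) and its handle at (283,266). The mat is at (348,251), the mortar at (161,248), and the grinder at (462,250). The lever knob appears at (484,218), opposite the green dot. Next I'll measure these accurately.

```bash
python3 - <<'E'
from h import *
import pickle
T=pickle.load(open('top0.pkl','rb'));S=pickle.load(open('scene0.pkl','rb'))
for n,c in(('T',T),('S',S)):
    hsv=cv2.cvtColor(c['color'],cv2.COLOR_RGB2HSV)
    m=(((hsv[...,0]<9)|(hsv[...,0]>172))&(hsv[...,1]>70)&(hsv[...,2]>60)).astype(np.uint8)
    k,l,st,ce=cv2.connectedComponentsWithStats(m)
    for i in range(1,k):
        if 12<st[i,4]<3000:
            mc=c['color'][l==i].mean(0).astype(int)
            print(n,st[i],ce[i].round(1),pix2w(c,*ce[i],.014).round(3),mc)
for name,u,v,z in [('jugtop',282,229,.1),('handle',283.5,266,.08),('mat',348,251,0),('mortar',161,248,.085),('hopper',462,250,.14),('cup',309,313,.03),('knob',484,218,.08),('green',425,218,0.03),('tin',497,322,.055),('ramekin',122,314,.045),('jar',316,155,.14),('canister',242,160,.11),('pestle',386,172,.024)]:
    print(name,pix2w(T,u,v,z).round(3))
a=cv2.resize(T['color'][180:340,230:510],None,fx=2.8,fy=2.8,interpolation=2)
cv2.imwrite('pics/crop1.png',a[...,::-1])
E
```

```text
T [181 110  11  15  34] [186.2 116.6] [0.921 0.329 0.014] [70 25 19]
T [432 113   7   7  13] [434.7 116.3] [ 0.942 -0.304  0.014] [84 40 26]
T [270 190   3  12  15] [270.5 195.2] [0.722 0.107 0.014] [109  52  32]
T [279 190  10  12  41] [282.8 194.7] [0.724 0.077 0.014] [104  54  36]
T [273 191  32  37 153] [290.8 208.6] [0.689 0.056 0.014] [107  55  36]
T [268 203   5   8  13] [270.4 206.7] [0.693 0.106 0.014] [101  51  33]
T [277 221   7   8  17] [280.2 224.1] [0.65  0.08  0.014] [70 38 28]
T [270 224  28  18  81] [284.5 233.8] [0.626 0.069 0.014] [71 38 27]
T [291 224   6   7  13] [293.2 226.8] [0.644 0.048 0.014] [71 39 28]
T [295 229  11  15  35] [300.7 236.9] [0.619 0.029 0.014] [125  64  41]
T [281 240   8   8  19] [283.3 243.4] [0.602 0.071 0.014] [73 40 29]
T [281 246  15  13  38] [286.9 250.9] [0.584 0.061 0.014] [106  55  37]
T [267 248  13   5  18] [273.2 250.2] [0.584 0.095 0.014] [116  59  38]
T [314 301   6  10  17] [316.9 305.5] [ 0.454 -0.015  0.014] [127  65  42]
T [214 308  15  13 129] [220.5 314.2] [0.428 0.213 0.014] [122  69  55]
T [310 309   5   6  13] [312.  3
[... 3029 characters left out ...]
7  57 681] [617.8 379. ] [0.302 0.69  0.014] [74 42 30]
S [226 360  14  15  75] [233.5 367.6] [0.926 0.045 0.014] [118  73  57]
S [601 371   6  10  18] [603.2 375.1] [0.317 0.662 0.014] [66 37 27]
S [625 403  15   6  34] [632.6 406.3] [0.336 0.742 0.014] [141  75  51]
S [300 447  22  16 138] [311.3 457.1] [0.927 0.312 0.014] [137  41  37]
jugtop [0.621 0.07  0.1  ]
handle [0.539 0.064 0.08 ]
mat [ 0.59  -0.088  0.   ]
mortar [0.572 0.344 0.085]
hopper [ 0.578 -0.327  0.14 ]
cup [0.436 0.003 0.03 ]
knob [ 0.665 -0.399  0.08 ]
green [ 0.672 -0.272  0.03 ]
tin [ 0.426 -0.43   0.055]
ramekin [0.422 0.434 0.045]
jar [ 0.785 -0.003  0.14 ]
canister [0.778 0.167 0.11 ]
pestle [ 0.787 -0.178  0.024]
```

View pics/crop1.png

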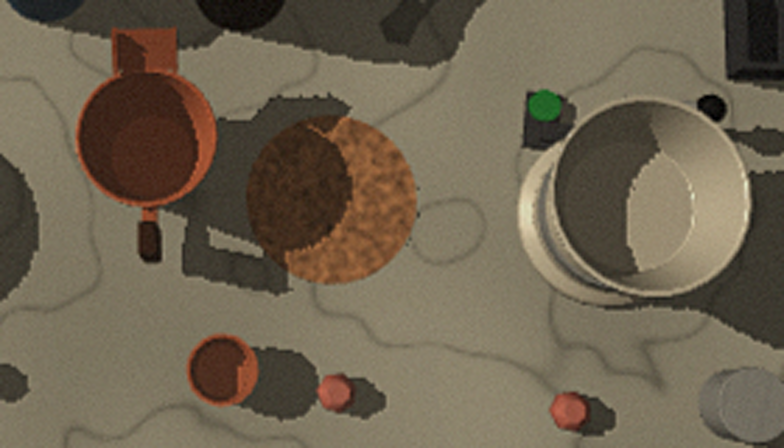

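Both cameras agree on all four lumps to within about 3 mm. Before grasping anything, I'll rehearse the pour wrist pose in the air over the mortar to confirm the arm can reach it.

Emit:
step_arm(
  series=[
    [1, 40, -30, 12, 0, 0, -1.25],
    [1, 40, -30, 12, 0, 0, -1.25],
    [1, 40, -30, 12, 0, 0, -1.25],
    [1, 40, -30, 12, 0, 0, -1.25],
    [1, 40, -30, 12, 0, 0, -1.25],
    [1, 40, -30, 12, 0, 0, -1.25],
    [1, 40, -30, 12, 0, 0, -1.25],
    [1, 40, -30, 12, 0, 0, -1.25],
  ],
)

```text
clock: 1.1
eef_pos: [0.5577, 0.4124, 0.3254]
ee_rot: [-180.0, 0.0, 95.0]
force: [0.9, 1.0, -0.3]
finger_gap: 0.0855
finger_force: 0.0
```

Emit:
step_arm(
  series=[
    [1, 0, -2, -2, -1.22, -0.1, 0],
    [1, 0, -2, -2, -1.22, -0.1, 0],
    [1, 0, -2, -2, -1.22, -0.1, 0],
    [1, 0, -2, -2, -1.22, -0.1, 0],
    [1, 0, -2, -2, -1.22, -0.1, 0],
    [1, 0, -2, -2, -1.22, -0.1, 0],
    [1, 0, -2, -2, -1.22, -0.1, 0],
    [1, 0, -2, -2, -1.22, -0.1, 0],
  ],
)

```text
clock: 2.1
eef_pos: [0.5554, 0.3948, 0.3012]
ee_rot: [-178.3, 70.3, 96.5]
force: [0.8, -1.2, -0.2]
finger_gap: 0.0853
finger_force: 0.0
```

```bash
python3 - <<'E'
from h import *
s=robot.read_state()
for k in('clock','qpos','eef_pos','ee_rot','force'):print(k,np.round(s[k],3))
T=cap('top')
a=cv2.resize(T['color'][190:300,400:510],None,fx=4,fy=4,interpolation=2)
S=cap('scene'); b=cv2.resize(S['color'][140:250,180:290],None,fx=3,fy=3,interpolation=2)
b=cv2.copyMakeBorder(b,0,110,0,0,0); cv2.imwrite('pics/lev.png',np.hstack([a,b])[...,::-1])
E
```

```text
clock 2.1
qpos [-73.797  58.173  37.845  72.46   22.535 102.464 -36.411]
eef_pos [0.555 0.395 0.301]
ee_rot [-178.29    70.295   96.523]
force [ 0.753 -1.161 -0.239]
```

View pics/lev.png

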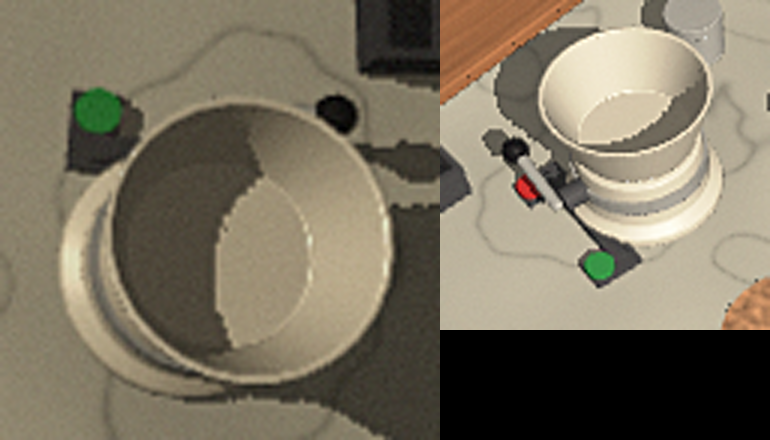

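The lever rests over the red dot (knob at (515,150) beside red (527,188)), so it is open and the salt goes to the mortar. The pour pose is reachable. Now I'll go to the first lump at (.410,.310), closing along x.

Emit:
step_arm(
  series=[
    [0.5, -6, -3, 0, 0.19, 0.01, 0],
    [0.5, -11, -6, 0, 0.38, 0.03, 0],
    [0.5, -14.5, -8.5, -5, 0.57, 0.045, 0],
    [0.5, -14.5, -8.5, -10, 0.76, 0.06, 0],
    [0.5, -14.5, -8.5, -15, 0.95, 0.08, 0],
    [0.5, -14.5, -8.5, -18, 1.13, 0.09, 0],
    [0.5, -14.5, -8.5, -20, 1.22, 0.1, 0],
    [0.5, -14.5, -8.5, -20, 1.22, 0.1, 0],
  ],
)

```text
clock: 3.2
eef_pos: [0.4133, 0.3041, 0.107]
ee_rot: [180.0, 0.0, 94.5]
force: [1.1, 0.1, -0.4]
finger_gap: 0.0641
finger_force: 0.0
```

```bash
cat >> h.py <<'E'
def lumps(n='top'):
    c=cap(n); hsv=cv2.cvtColor(c['color'],cv2.COLOR_RGB2HSV)
    m=(((hsv[...,0]<9)|(hsv[...,0]>172))&(hsv[...,1]>70)&(hsv[...,2]>60)).astype(np.uint8)
    k,l,st,ce=cv2.connectedComponentsWithStats(m)
    for i in range(1,k):
        p=pix2w(c,*ce[i],.014); rr=(c['color'][l==i].mean(0)); 
        if 60<st[i,4]<200 and .3<p[0]<.8: print(n,p.round(4)[:2],st[i,4],rr.round())
def st():
    s=robot.read_state()
    for k in('clock','eef_pos','ee_rot','force','qpos','finger_gap'):print(k,np.round(s[k],4))
E
python3 -c "
from h import *
st();lumps();lumps('scene')"
```

```text
clock 3.2
eef_pos [0.4133 0.3041 0.107 ]
ee_rot [1.799776e+02 1.000000e-02 9.447260e+01]
force [ 1.0892  0.1135 -0.3585]
qpos [-52.5535  28.5157  14.9128 124.3608 -14.7638  28.7299 -21.8994]
finger_gap 0.0641
top [0.7152 0.0729] 105 [112.  58.  39.]
top [0.4278 0.2128] 132 [131.  75.  59.]
top [0.409 0.311] 137 [126.  71.  57.]
top [ 0.4225 -0.0937] 140 [142.  79.  63.]
top [ 0.4126 -0.2925] 145 [147.  80.  63.]
scene [ 0.5875 -1.7453] 161 [150.  88.  70.]
scene [ 0.6287 -1.541 ] 130 [167.  98.  78.]
scene [ 0.7487 -1.6335] 160 [157.  92.  74.]
scene [ 0.6621 -1.3696] 112 [201. 118.  94.]
scene [ 0.4119 -0.2945] 96 [200. 124. 105.]
scene [ 0.4227 -0.096 ] 99 [196. 119. 100.]
scene [0.4275 0.2105] 127 [185. 113.  95.]
scene [0.4091 0.3094] 138 [183. 111.  94.]
```

Emit:
step_arm(
  series=[
    [0.5, -0.2, 0.3, -4, 0, 0, 0],
    [0.5, -0.2, 0.3, -6, 0, 0, 0],
    [0.5, -0.2, 0.3, -7, 0, 0, 0],
    [0.5, -0.2, 0.3, -7, 0, 0, 0],
    [0.5, -0.2, 0.3, -7, 0, 0, 0],
  ],
)

```text
clock: 3.92
eef_pos: [0.4105, 0.3125, 0.0363]
ee_rot: [179.9, -0.0, 95.0]
force: [0.1, 0.3, -0.3]
finger_gap: 0.064
finger_force: 0.0
```

Emit:
step_arm(
  series=[
    [0.5, -0.1, -0.2, -3.3, 0, 0, 0],
    [0.5, -0.1, -0.2, -3.3, 0, 0, 0],
    [-1, -0.1, -0.2, -3.3, 0, 0, 0],
    [-1, -0.1, -0.2, -3.3, 0, 0, 0],
    [-1, -0.1, -0.2, -3.3, 0, 0, 0],
    [-1, -0.1, -0.2, -3.3, 0, 0, 0],
    [-1, -0.1, -0.2, -3.3, 0, 0, 0],
    [-1, -0.1, -0.2, 1, 0, 0, 0],
  ],
)

```text
clock: 4.92
eef_pos: [0.4078, 0.309, 0.0453]
ee_rot: [-179.8, 0.1, 95.0]
force: [-0.3, -0.4, 0.4]
finger_gap: 0.0001
finger_force: 0.0
```

```bash
python3 -c "
from h import *
st();lumps();lumps('scene')
c=cap('wrist','w1.png')
c=cap('scene');cv2.imwrite('pics/s1.png',cv2.resize(c['color'][230:370,360:560],None,fx=3,fy=3)[...,::-1])"
```

```text
clock 4.925
eef_pos [0.4078 0.309  0.0453]
ee_rot [-1.798269e+02  8.980000e-02  9.498890e+01]
force [-0.2785 -0.438   0.4035]
qpos [-50.4162  34.6089  11.1981 125.9427 -17.9316  21.0958 -19.352 ]
finger_gap 0.0001
top [0.7195 0.0881] 102 [108.  55.  37.]
top [0.6663 0.0596] 107 [85. 46. 32.]
top [0.4277 0.2126] 131 [124.  71.  56.]
top [0.41   0.3076] 96 [105.  61.  49.]
top [ 0.4225 -0.0932] 133 [145.  81.  64.]
top [ 0.4123 -0.2926] 148 [147.  80.  63.]
scene [ 0.5877 -1.7452] 160 [151.  88.  70.]
scene [ 0.6285 -1.541 ] 132 [168.  98.  78.]
scene [ 0.7486 -1.6331] 161 [158.  93.  74.]
scene [ 0.6617 -1.3695] 115 [202. 119.  95.]
scene [ 0.4119 -0.2947] 92 [199. 123. 104.]
scene [ 0.4225 -0.0961] 101 [197. 121. 102.]
scene [0.4275 0.2106] 128 [184. 112.  94.]
scene [0.4094 0.3095] 139 [183. 112.  95.]
scene [0.329  0.6681] 193 [73. 41. 30.]
scene [0.3265 0.695 ] 104 [80. 46. 34.]
```

View pics/s1.png

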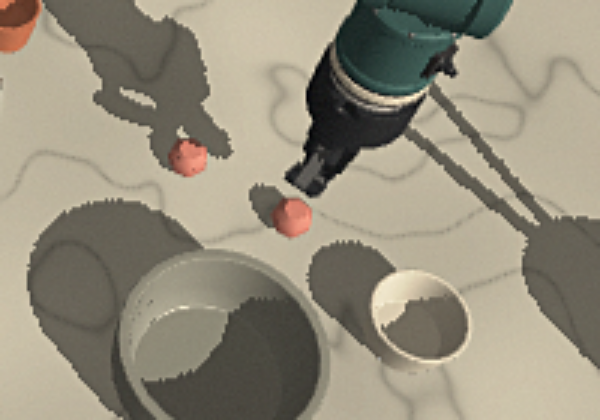

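The lump is untouched at crop (292,217). I'll open and repeat the grasp without lifting, to see how the fingers settle.

Emit:
step_arm(
  series=[
    [0.5, 0.2, 0.1, 0.5, 0, 0, 0],
    [0.5, 0.2, 0.1, 0.5, 0, 0, 0],
    [0.5, 0.2, 0.1, 0.5, 0, 0, 0],
    [0.5, 0.2, 0.1, 0.5, 0, 0, 0],
    [0.5, 0.2, 0.1, 0.5, 0, 0, 0],
    [0.5, 0.2, 0.1, -4.4, 0, 0, 0],
    [0.5, 0.2, 0.1, -4.4, 0, 0, 0],
    [0.5, 0.2, 0.1, -4.4, 0, 0, 0],
  ],
)

```text
clock: 6.12
eef_pos: [0.4111, 0.3105, 0.0021]
ee_rot: [180.0, 0.0, 95.0]
force: [-0.6, -0.5, 1.1]
finger_gap: 0.0639
finger_force: 0.0
```

Emit:
step_arm(
  series=[
    [-1, 0, 0, 0, 0, 0, 0],
    [-1, 0, 0, 0, 0, 0, 0],
    [-1, 0, 0, 0, 0, 0, 0],
    [-1, 0, 0, 0, 0, 0, 0],
    [-1, 0, 0, 0, 0, 0, 0],
    [-1, 0, 0, 0, 0, 0, 0],
  ],
)

```text
clock: 6.88
eef_pos: [0.4148, 0.3139, 0.0054]
ee_rot: [179.5, -0.4, 95.0]
force: [-0.4, 0.8, 27.0]
finger_gap: 0.0003
finger_force: 13.7
```

```bash
python3 -c "
from h import *
st();lumps();lumps('scene')
c=cap('scene');a=cv2.resize(c['color'][230:330,410:510],None,fx=4,fy=4)
d=cap('top');b=cv2.resize(d['color'][270:370,130:230],None,fx=4,fy=4)
cv2.imwrite('pics/s2.png',np.hstack([a,b])[...,::-1])" | grep -v -- '-1\.'
```

```text
clock 6.875
eef_pos [0.4148 0.3139 0.0054]
ee_rot [179.5391  -0.363   94.9645]
force [-0.3751  0.7516 26.9823]
qpos [-48.1863  38.8534   8.3555 125.9505 -19.6428  15.7819 -17.7958]
finger_gap 0.0003
top [0.7185 0.0744] 113 [114.  59.  39.]
top [0.427  0.2117] 122 [94. 56. 45.]
top [0.4071 0.3036] 70 [76. 45. 36.]
top [ 0.4226 -0.0935] 137 [144.  81.  64.]
top [ 0.4124 -0.2925] 144 [148.  81.  63.]
scene [ 0.4116 -0.2945] 92 [204. 126. 106.]
scene [ 0.4227 -0.0961] 102 [197. 121. 102.]
scene [0.427  0.2105] 128 [122.  74.  63.]
scene [0.3077 0.7205] 75 [99. 56. 41.]
```

View pics/s2.png

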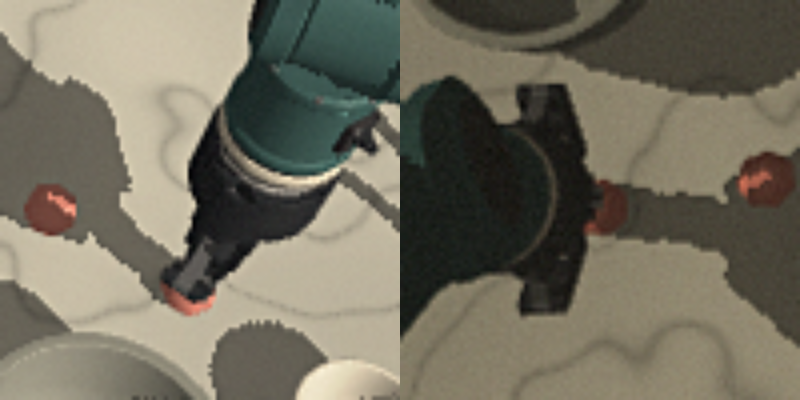

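```bash
python3 -c "
from h import *
S=cap('scene');T=cap('top')
for X in ([.4148,.3139,.0054],[.4148,.3139,.03],[.4148,.3139,.1],[.4148,.3139,.15],[.4095,.3095,.028]):
  print(X,(w2pix(S,X)-[410,230])*4,(w2pix(T,X)-[130,270])*4+[400,0])
c=cap('wrist');print(np.round(c['T_tool_cam'],3));cv2.imwrite('pics/w2.png',c['color'][...,::-1])
"
```

```text
[0.4148, 0.3139, 0.0054] [184.69014426 303.70890526] [593.88708043 194.75430954]
[0.4148, 0.3139, 0.03] [194.54760218 286.78258231] [582.77195966 194.33639182]
[0.4148, 0.3139, 0.1] [224.65170245 235.0905814 ] [548.4349741  193.04535459]
[0.4148, 0.3139, 0.15] [248.23287304 194.5991573 ] [521.11789383 192.01825897]
[0.4095, 0.3095, 0.028] [193.07355592 278.41056554] [590.57507235 203.75866001]
[[ 0.    -0.947 -0.322  0.083]
 [ 1.     0.     0.     0.001]
 [ 0.    -0.322  0.947 -0.166]
 [ 0.     0.     0.     1.   ]]
```

View pics/w2.png

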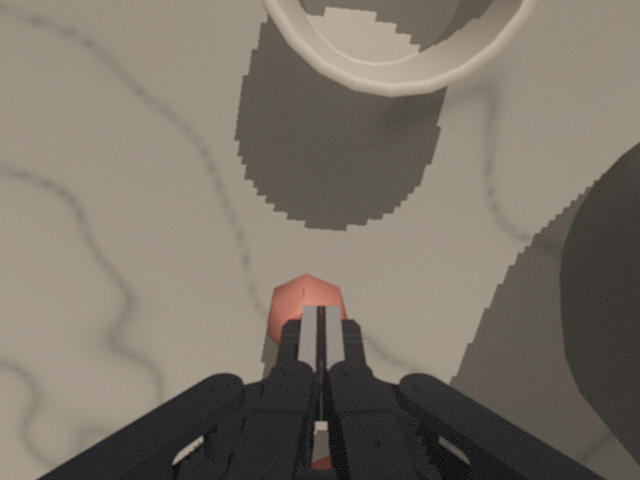

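Emit:
step_arm(
  series=[
    [-1, 0, 0, 5, 0, 0, 0],
    [-1, 0, 0, 5, 0, 0, 0],
    [-1, 0, 0, 5, 0, 0, 0],
  ],
)

```text
clock: 7.6
eef_pos: [0.4108, 0.3107, 0.0519]
ee_rot: [180.0, -0.0, 95.0]
force: [0.5, 0.6, 0.5]
finger_gap: 0.0002
finger_force: 0.0
```

```bash
python3 -c "
from h import *
st();lumps();lumps('scene')
S=cap('scene');s=robot.read_state();c=cap('wrist');print(c['intrinsics'])
p=s['eef_pos'];print((w2pix(S,p)-[410,230])*4, (w2pix(S,p+[0,0,.02])-[410,230])*4)
a=cv2.resize(S['color'][230:330,410:510],None,fx=4,fy=4)
b=cv2.resize(c['color'][150:450,170:470],None,fx=4/3,fy=4/3)
cv2.imwrite('pics/s3.png',np.hstack([a,b])[...,::-1])" | grep -v -- '-1\.'
```

```text
clock 7.6
eef_pos [0.4108 0.3107 0.0519]
ee_rot [ 1.799758e+02 -3.090000e-02  9.500200e+01]
force [0.5488 0.6467 0.5283]
qpos [-50.9065  34.0583  11.9428 125.5732 -18.1314  21.9012 -19.0698]
finger_gap 0.0002
top [0.6178 0.0655] 144 [85. 47. 33.]
top [0.4281 0.2132] 124 [131.  75.  59.]
top [0.4082 0.3081] 114 [114.  66.  52.]
top [ 0.4226 -0.0933] 135 [144.  81.  64.]
top [ 0.4125 -0.2925] 146 [148.  80.  63.]
scene [ 0.4117 -0.2947] 94 [201. 124. 105.]
scene [ 0.4227 -0.0958] 101 [197. 121. 102.]
scene [0.4274 0.2105] 129 [183. 112.  94.]
scene [0.6597 0.0416] 89 [155.  88.  63.]
scene [0.4081 0.3093] 133 [188. 114.  96.]
scene [0.3063 0.661 ] 97 [71. 40. 30.]
scene [0.3491 0.6834] 121 [78. 44. 32.]
[[426.19351176   0.         320.77608891]
 [  0.         426.19351176 240.3722707 ]
 [  0.           0.           1.        ]]
[202.52682556 263.47364765] [211.03279356 248.72293711]
```

View pics/s3.png

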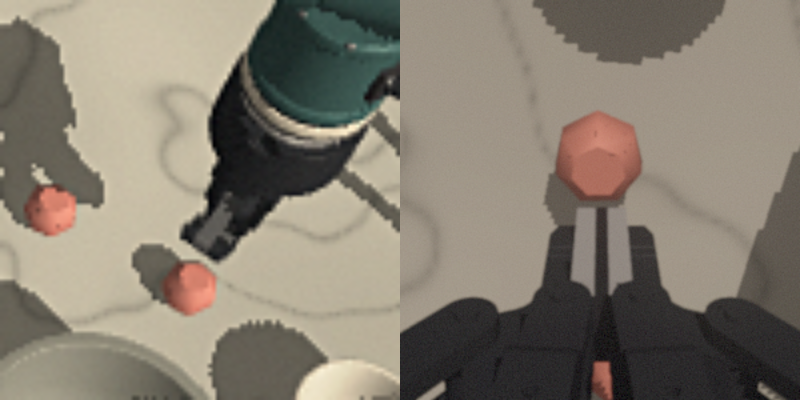

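The fingers appear to close above the lump's equator and slip over its top: the pads' real tips stand a few mm behind the TCP. I'll go lower with the jaws pre-narrowed and watch the force.

Emit:
step_arm(
  series=[
    [0.2, -0.2, -0.1, 0, 0, 0, 0],
    [0.2, -0.2, -0.1, 0, 0, 0, 0],
    [0.2, -0.2, -0.1, 0, 0, 0, 0],
    [0.2, -0.2, -0.1, 0, 0, 0, 0],
    [0.2, -0.2, -0.1, -4, 0, 0, 0],
    [0.2, -0.2, -0.1, -5.2, 0, 0, 0],
    [0.2, -0.2, -0.1, -5.7, 0, 0, 0],
    [0.2, -0.2, -0.1, -5.7, 0, 0, 0],
  ],
)

```text
clock: 8.8
eef_pos: [0.4091, 0.3096, -0.0053]
ee_rot: [180.0, -0.0, 95.0]
force: [-0.6, 0.2, -0.7]
finger_gap: 0.0512
finger_force: 0.0
```

Emit:
step_arm(
  series=[
    [0.2, 0, 0, -0.3, 0, 0, 0],
    [0.2, 0, 0, -0.3, 0, 0, 0],
    [-1, 0, 0, -0.3, 0, 0, 0],
    [-1, 0, 0, -0.3, 0, 0, 0],
    [-1, 0, 0, -0.3, 0, 0, 0],
    [-1, 0, 0, -0.3, 0, 0, 0],
  ],
)

```text
clock: 9.55
eef_pos: [0.4091, 0.3097, -0.0078]
ee_rot: [180.0, -0.0, 95.0]
force: [-0.3, -1.4, 7.1]
finger_gap: 0.0304
finger_force: 58.8
```

Gripped (gap 30 mm, 59 N). Carrying it to the jug.

Emit:
step_arm(
  series=[
    [-1, 0, 0, 6, 0, 0, 0],
    [-1, 0, 0, 12, 0, 0, 0],
    [-1, 3, -3.5, 16.5, 0, 0, 0],
    [-1, 7, -8, 18, 0, 0, 0],
    [-1, 11, -12.5, 18, 0, 0, 0],
    [-1, 15, -17, 18, 0, 0, 0],
    [-1, 18.5, -21, 18, 0, 0, 0],
    [-1, 21.2, -24, 18, 0, 0, 0],
  ],
)

```text
clock: 10.55
eef_pos: [0.622, 0.0668, 0.1716]
ee_rot: [180.0, 0.0, 94.9]
force: [-0.8, 0.4, 0.7]
finger_gap: 0.0302
finger_force: 59.5
```

Emit:
step_arm(
  series=[
    [-1, 0, 0, -5, 0, 0, 0],
    [-1, 0, 0, -10, 0, 0, 0],
    [-1, 0, 0, -10.5, 0, 0, 0],
    [-1, 0, 0, -10.5, 0, 0, 0],
  ],
)

```text
clock: 11.05
eef_pos: [0.6213, 0.0696, 0.0672]
ee_rot: [180.0, 0.0, 95.0]
force: [0.3, -0.3, 0.0]
finger_gap: 0.0299
finger_force: 59.5
```

Emit:
step_arm(
  series=[
    [0.2, 0, 0, 0, 0, 0, 0],
    [0.2, 0, 0, 0, 0, 0, 0],
    [0.2, 0, 0, 0, 0, 0, 0],
    [0.2, 0, 0, 5, 0, 0, 0],
    [0.2, 0, 0, 10, 0, 0, 0],
    [0.2, -5, 3.5, 10, 0, 0, 0],
    [0.2, -10, 7, 10, 0, 0, 0],
    [0.2, -15, 10.5, 8, 0, 0, 0],
  ],
)

```text
clock: 12.05
eef_pos: [0.4723, 0.1753, 0.1486]
ee_rot: [179.7, -0.1, 95.0]
force: [0.7, 1.1, 0.0]
finger_gap: 0.0513
finger_force: 0.0
```

Emit:
step_arm(
  series=[
    [0.2, -4.4, 3.7, -4, 0, 0, 0],
    [0.2, -4.4, 3.7, -8, 0, 0, 0],
    [0.2, -4.4, 3.7, -9, 0, 0, 0],
    [0.2, -4.4, 3.7, -9, 0, 0, 0],
  ],
)

```text
clock: 12.55
eef_pos: [0.4293, 0.2099, 0.0572]
ee_rot: [180.0, 0.0, 94.9]
force: [1.2, -0.3, 0.5]
finger_gap: 0.051
finger_force: 0.0
```

```bash
python3 -c "
from h import *
st();lumps();lumps('scene')" | grep -v -- '-1\.'
```

```text
clock 12.55
eef_pos [0.4293 0.2099 0.0572]
ee_rot [1.799751e+02 2.530000e-02 9.488990e+01]
force [ 1.2334 -0.2548  0.484 ]
qpos [-40.8914  32.0435  12.587  130.0489 -20.0322  19.6232  -6.3313]
finger_gap 0.051
top [0.705  0.0681] 66 [114.  60.  40.]
top [ 0.451  -0.0014] 66 [101.  54.  38.]
top [ 0.4227 -0.0933] 133 [151.  85.  67.]
top [ 0.4124 -0.2927] 149 [152.  83.  65.]
scene [ 0.4118 -0.2946] 96 [198. 123. 104.]
scene [ 0.4224 -0.0959] 102 [195. 119. 100.]
scene [0.4291 0.2118] 116 [184. 112.  95.]
scene [0.6235 0.0668] 188 [119.  71.  57.]
scene [0.6642 0.0283] 64 [165.  93.  66.]
```

Emit:
step_arm(
  series=[
    [0.2, 0, 0, -4, 0, 0, 0],
    [0.2, 0, 0, -6, 0, 0, 0],
    [0.2, 0, 0, -6.5, 0, 0, 0],
    [0.2, 0, 0, -6.5, 0, 0, 0],
    [-1, 0, 0, -6.5, 0, 0, 0],
    [-1, 0, 0, -6.5, 0, 0, 0],
    [-1, 0, 0, -6.5, 0, 0, 0],
    [-1, 0, 0, -6.5, 0, 0, 0],
  ],
)

```text
clock: 13.65
eef_pos: [0.4292, 0.2109, -0.0065]
ee_rot: [179.9, -0.1, 95.0]
force: [0.6, -0.4, 7.6]
finger_gap: 0.0298
finger_force: 58.7
```

Emit:
step_arm(
  series=[
    [-1, 0, 0, 6, 0, 0, 0],
    [-1, 0, 0, 12, 0, 0, 0],
    [-1, 3.5, -2.5, 16.5, 0, 0, 0],
    [-1, 8, -5.5, 18, 0, 0, 0],
    [-1, 12.5, -9, 18, 0, 0, 0],
    [-1, 17, -12.5, 18, 0, 0, 0],
    [-1, 19.4, -14.1, 18, 0, 0, 0],
    [-1, 19.4, -14.1, 13, 0, 0, 0],
  ],
)

```text
clock: 14.65
eef_pos: [0.6291, 0.0668, 0.1262]
ee_rot: [179.2, 0.1, 94.8]
force: [-0.1, -0.0, -1.3]
finger_gap: 0.0294
finger_force: 59.4
```

Emit:
step_arm(
  series=[
    [-1, 0, 0, -5.5, 0, 0, 0],
    [-1, 0, 0, -5.5, 0, 0, 0],
    [0.2, 0, 0, -5.5, 0, 0, 0],
    [0.2, 0, 0, -5.5, 0, 0, 0],
    [0.2, 0, 0, -5.5, 0, 0, 0],
    [0.2, 0, 0, 0, 0, 0, 0],
    [0.2, 0, 0, 5.5, 0, 0, 0],
    [0.2, 0, 0, 7, 0, 0, 0],
  ],
)

```text
clock: 15.65
eef_pos: [0.6252, 0.0696, 0.1971]
ee_rot: [179.5, -0.0, 95.0]
force: [0.2, -0.5, -0.0]
finger_gap: 0.0513
finger_force: 0.0
```

Emit:
step_arm(
  series=[
    [0.2, -4.5, -4, 0, 0, 0, 0],
    [0.2, -9, -8, 0, 0, 0, 0],
    [0.2, -13.5, -12, 0, 0, 0, 0],
    [0.2, -18, -16, 0, 0, 0, 0],
    [0.2, -20, -16.4, -5, 0, 0, 0],
    [0.2, -20, -16.4, -10, 0, 0, 0],
    [0.2, -20, -16.4, -13.5, 0, 0, 0],
    [0.2, -20, -16.4, -13.5, 0, 0, 0],
  ],
)

```text
clock: 16.65
eef_pos: [0.4203, -0.0941, 0.0554]
ee_rot: [-179.7, -0.1, 95.0]
force: [0.1, -1.1, 1.1]
finger_gap: 0.0511
finger_force: 0.0
```

```bash
python3 -c "
from h import *
st();lumps();lumps('scene')" | grep -v -- '-1\.'
```

```text
clock 16.65
eef_pos [ 0.4203 -0.0941  0.0554]
qpos [ -2.9335  30.6357  12.689  135.6233 -24.0525  15.9988  36.2443]
finger_gap 0.0511
top [ 0.4115 -0.2932] 141 [75. 42. 34.]
scene [ 0.4116 -0.294 ] 93 [112.  68.  58.]
scene [ 0.4231 -0.0958] 103 [190. 116.  98.]
scene [0.6622 0.0341] 83 [149.  84.  60.]
scene [0.3075 0.6901] 170 [75. 42. 31.]
scene [0.3327 0.6662] 124 [69. 39. 29.]
scene [0.3286 0.7328] 74 [125.  69.  48.]
scene [0.3538 0.7022] 72 [94. 51. 36.]
```

Emit:
step_arm(
  series=[
    [0.2, 0.2, -0.1, -4, 0, 0, 0],
    [0.2, 0.2, -0.1, -6, 0, 0, 0],
    [0.2, 0.2, -0.1, -6.2, 0, 0, 0],
    [0.2, 0.2, -0.1, -6.2, 0, 0, 0],
    [-1, 0.2, -0.1, -6.2, 0, 0, 0],
    [-1, 0.2, -0.1, -6.2, 0, 0, 0],
    [-1, 0.2, -0.1, -6.2, 0, 0, 0],
    [-1, 0.2, -0.1, -6.2, 0, 0, 0],
  ],
)

```text
clock: 17.75
eef_pos: [0.4251, -0.0955, -0.0034]
ee_rot: [179.9, 0.0, 95.0]
force: [-0.5, -0.5, 12.5]
finger_gap: 0.0287
finger_force: 58.5
```

Emit:
step_arm(
  series=[
    [-1, 0, 0, 6, 0, 0, 0],
    [-1, 0, 0, 12, 0, 0, 0],
    [-1, 3.5, 3, 16.5, 0, 0, 0],
    [-1, 8, 6.5, 18, 0, 0, 0],
    [-1, 12, 10, 18, 0, 0, 0],
    [-1, 16, 13.5, 18, 0, 0, 0],
    [-1, 19.8, 16.5, 18, 0, 0, 0],
    [-1, 19.8, 16.5, 13, 0, 0, 0],
  ],
)

```text
clock: 18.75
eef_pos: [0.6298, 0.0749, 0.1285]
ee_rot: [179.2, -0.1, 95.4]
force: [-0.7, 0.3, -1.8]
finger_gap: 0.0285
finger_force: 59.0
```

Emit:
step_arm(
  series=[
    [-1, 0, 0, -5.5, 0, 0, 0],
    [-1, 0, 0, -5.5, 0, 0, 0],
    [0.2, 0, 0, -5.5, 0, 0, 0],
    [0.2, 0, 0, -5.5, 0, 0, 0],
    [0.2, 0, 0, -5.5, 0, 0, 0],
    [0.2, 0, 0, 0, 0, 0, 0],
    [0.2, 0, 0, 5.5, 0, 0, 0],
    [0.2, 0, 0, 7, 0, 0, 0],
  ],
)

```text
clock: 19.75
eef_pos: [0.6251, 0.0693, 0.2]
ee_rot: [179.5, -0.0, 95.0]
force: [0.2, -0.5, -1.3]
finger_gap: 0.0514
finger_force: 0.0
```

Emit:
step_arm(
  series=[
    [0.2, -4, -6, 0, 0, 0, 0],
    [0.2, -7, -11, 0, 0, 0, 0],
    [0.2, -10, -16, 0, 0, 0, 0],
    [0.2, -13, -21, 0, 0, 0, 0],
    [0.2, -16, -26, 0, 0, 0, 0],
    [0.2, -19, -31, 0, 0, 0, 0],
    [0.2, -20.8, -36.2, -2, 0, 0, 0],
    [0.2, -20.8, -36.2, -7, 0, 0, 0],
  ],
)

```text
clock: 20.75
eef_pos: [0.4142, -0.2988, 0.1267]
ee_rot: [179.7, 0.4, 94.5]
force: [1.1, 1.6, -0.5]
finger_gap: 0.0509
finger_force: 0.0
```

Emit:
step_arm(
  series=[
    [0.2, 0, 0, -4, 0, 0, 0],
    [0.2, 0, 0, -6.5, 0, 0, 0],
    [0.2, 0, 0, -6.5, 0, 0, 0],
  ],
)

```text
clock: 21.12
eef_pos: [0.4127, -0.2914, 0.0585]
ee_rot: [-179.8, -0.2, 95.0]
force: [0.0, 0.8, -0.0]
finger_gap: 0.0513
finger_force: 0.0
```

```bash
python3 -c "
from h import *
st();lumps();lumps('scene')" | grep -v -- '-1\.'
```

```text
clock 21.125
eef_pos [ 0.4127 -0.2914  0.0585]
force [ 0.0175  0.8366 -0.025 ]
qpos [ 16.0092  33.9498  19.2666 126.6614 -27.4764  23.5743  62.6709]
finger_gap 0.0513
top [0.7147 0.0822] 134 [108.  56.  37.]
top [ 0.4124 -0.2915] 138 [152.  82.  64.]
scene [ 0.4116 -0.2945] 93 [194. 119. 100.]
scene [0.6629 0.0341] 87 [151.  86.  61.]
scene [0.3126 0.7161] 117 [88. 50. 36.]
```

Emit:
step_arm(
  series=[
    [0.2, 0, -0.1, -4, 0, 0, 0],
    [0.2, 0, -0.1, -6, 0, 0, 0],
    [0.2, 0, -0.1, -6.6, 0, 0, 0],
    [0.2, 0, -0.1, -6.6, 0, 0, 0],
    [-1, 0, -0.1, -6.6, 0, 0, 0],
    [-1, 0, -0.1, -6.6, 0, 0, 0],
    [-1, 0, -0.1, -6.6, 0, 0, 0],
    [-1, 0, -0.1, -6.6, 0, 0, 0],
  ],
)

```text
clock: 22.22
eef_pos: [0.415, -0.2938, -0.0044]
ee_rot: [179.9, 0.1, 95.0]
force: [-0.0, 0.6, 7.2]
finger_gap: 0.0289
finger_force: 58.7
```

Emit:
step_arm(
  series=[
    [-1, 0, 0, 6, 0, 0, 0],
    [-1, 0, 0, 12, 0, 0, 0],
    [-1, 2, 4, 16.5, 0, 0, 0],
    [-1, 5, 9, 18, 0, 0, 0],
    [-1, 8, 14, 18, 0, 0, 0],
    [-1, 11, 19, 18, 0, 0, 0],
    [-1, 14, 24, 18, 0, 0, 0],
    [-1, 17, 29.5, 18, 0, 0, 0],
  ],
)

```text
clock: 23.22
eef_pos: [0.5849, 0.0029, 0.175]
ee_rot: [179.9, 0.0, 95.0]
force: [0.6, -0.3, -0.9]
finger_gap: 0.0287
finger_force: 59.1
```

Emit:
step_arm(
  series=[
    [-1, 3.8, 6.8, 0, 0, 0, 0],
    [-1, 3.8, 6.8, -4, 0, 0, 0],
    [-1, 3.8, 6.8, -9.5, 0, 0, 0],
    [-1, 3.8, 6.8, -10, 0, 0, 0],
    [-1, 3.8, 6.8, -10, 0, 0, 0],
    [0.2, 3.8, 6.8, -10, 0, 0, 0],
    [0.2, 3.8, 6.8, -10, 0, 0, 0],
    [0.2, 3.8, 6.8, -10, 0, 0, 0],
  ],
)

```text
clock: 24.22
eef_pos: [0.6225, 0.0694, 0.0748]
ee_rot: [179.9, -0.0, 95.0]
force: [0.7, 0.5, 0.4]
finger_gap: 0.0513
finger_force: 0.0
```

Emit:
step_arm(
  series=[
    [0.2, 0, 0, 6, 0, 0, 0],
    [0.2, 0, 0, 12, 0, 0, 0],
    [0.2, -5, -3, 15, 0, 0, 0],
    [0.2, -10, -6, 17, 0, 0, 0],
    [0.2, -15, -9, 17, 0, 0, 0],
    [0.2, -17, -9, 17, 0, 0, 0],
  ],
)

```text
clock: 24.98
eef_pos: [0.4482, -0.0232, 0.2443]
ee_rot: [-179.9, -0.1, 94.7]
force: [-0.0, 1.3, 0.3]
finger_gap: 0.0513
finger_force: 0.0
```

```bash
python3 -c "
from h import *
st();lumps();lumps('scene')
T=cap('top')
cv2.imwrite('pics/t4.png',cv2.resize(T['color'][180:340,100:370],None,fx=2.9,fy=2.9,interpolation=2)[...,::-1])" | grep -v -- '-1\.'
```

```text
clock 24.975
eef_pos [ 0.4482 -0.0232  0.2443]
force [-0.0097  1.2978  0.2901]
qpos [-34.9879  13.2259  38.7148 125.395  -11.8131  44.905   16.0781]
finger_gap 0.0513
top [0.7157 0.0739] 116 [110.  58.  38.]
```

View pics/t4.png

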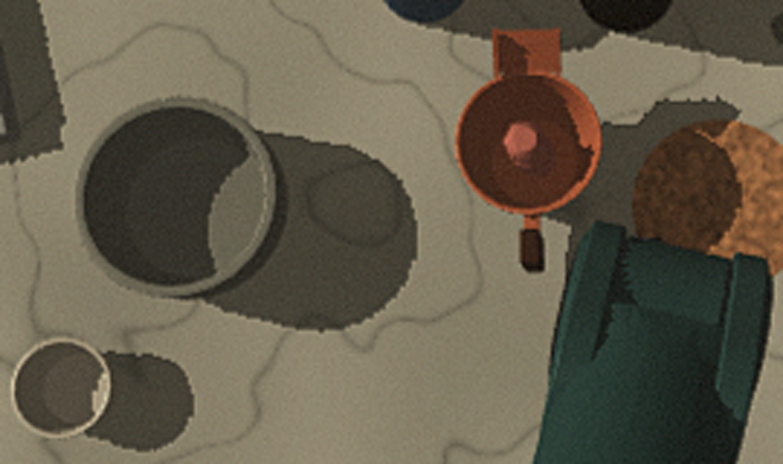

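All four lumps are in the jug (the top one at crop (520,138)), and nothing stray is on the shelf. The handle is at crop (532,245) and the spout at (527,45). Next I'll plan the handle grasp and the pour.

```bash
cat > plan.py <<'E'
from h import *
from scipy.spatial.transform import Rotation as Ro
def tool(h,tilt):  # tool rot for jug heading h (deg), net tool tilt from down toward -heading
    R0=Ro.from_euler('xyz',[180,0,h],degrees=True)
    y=np.array([-np.sin(np.radians(h)),np.cos(np.radians(h)),0])
    return Ro.from_rotvec(np.radians(tilt)*y)*R0
def rel(p,R,s=None):
    s=s or robot.read_state(); R1=Ro.from_euler('xyz',s['ee_rot'],degrees=True)
    return ((np.array(p)-s['eef_pos'])*100).round(2),(R*R1.inv()).as_rotvec().round(3)
E
python3 - <<'E'
from plan import *
T=cap('top')
f=lambda a,b,z:pix2w(T,100+a/2.9,180+b/2.9,z)
hd=f(532,245,.095);ct=f(529,143,.1);sp=f(526,32,.117)
print(hd,ct,sp)
h=np.degrees(np.arctan2(*(sp-hd)[[1,0]]));print('h',h,np.linalg.norm((ct-hd)[:2]),np.linalg.norm((sp-ct)[:2]))
S=cap('scene')
u=np.array([np.cos(np.radians(h)),np.sin(np.radians(h)),0])
for p in(ct-.082*u,): print('handle via ct',p, 'scene px of handle top',w2pix(S,[*p[:2],.095]), 'rim', w2pix(S,[*ct[:2],.1]))
print(w2pix(S,[hd[0],hd[1],.095]))
E
```

```text
[0.54090051 0.0637659  0.095     ] [0.62049606 0.06883227 0.1       ] [0.70542162 0.07342909 0.117     ]
h 3.361422341391147 0.0797566249582068 0.08504988058526401
handle via ct [0.53863714 0.06402426 0.1       ] scene px of handle top [354.84821829 256.7847079 ] rim [333.28300258 276.81576707]
[354.15496111 257.25436788]
```

```bash
python3 - <<'E'
from plan import *
R=tool(3.4,-45); z=R.as_matrix()[:,2]; print(z, R.as_matrix()[:,1])
g=np.array([.5395,.064,.065])
P=g+.014*z; print(P, P-.1*z)
print(rel(P-.1*z,R)); print((z*10).round(2))
# intermediate yaw-only
print(rel(P-.1*z,tool(3.4,0)))
E
```

```text
[ 0.70586215  0.04193594 -0.70710678] [ 5.93063736e-02 -9.98239828e-01  9.71445147e-17]
[0.54938207 0.0645871  0.05510051] [0.47879585 0.06039351 0.12581118]
(array([  2.49,   8.04, -11.87]), array([ 0.662, -0.568, -1.508]))
[ 7.06  0.42 -7.07]
(array([  2.49,   8.04, -11.87]), array([ 0.002,  0.002, -1.6  ]))
```

Emit:
step_arm(
  series=[
    [0.2, 0, 2, 0, 0.662, -0.568, -1.508],
    [0.2, 0, 4, 0, 0.662, -0.568, -1.508],
    [0.2, 0, 6, 0, 0.662, -0.568, -1.508],
    [0.2, 0, 8, 0, 0.662, -0.568, -1.508],
    [0.2, 1, 8, 0, 0.662, -0.568, -1.508],
    [0.2, 2, 8, 0, 0.662, -0.568, -1.508],
    [0.2, 2, 8, -2, 0.662, -0.568, -1.508],
    [0.2, 2, 8, -4, 0.662, -0.568, -1.508],
  ],
)

```text
clock: 26.22
eef_pos: [0.4722, 0.056, 0.2509]
ee_rot: [173.8, -32.6, 27.4]
force: [5.3, -15.7, -0.3]
finger_gap: 0.0513
finger_force: 0.0
```

```bash
python3 - <<'E'
from plan import *
st()
R=tool(3.4,-45); z=R.as_matrix()[:,2]
P=np.array([.5395,.064,.065])+.014*z
print(rel(P-.1*z,R))
E
```

```text
clock 26.225
eef_pos [0.4722 0.056  0.2509]
ee_rot [173.7616 -32.5893  27.352 ]
force [  5.3245 -15.7422  -0.338 ]
qpos [-23.797    3.4647  14.7444 143.5196 -87.8939   4.4522  12.7586]
finger_gap 0.0513
(array([  0.66,   0.44, -12.51]), array([ 0.14 , -0.187, -0.348]))
```

The outward-tilted grasp runs into joint limits this close to the base (q5 and q6 are at their ends). I'll back out to a plain tool-down pose above the handle, farther out.

```bash
python3 - <<'E'
from plan import *
print(rel([.5395,.064,.25],tool(30,0)),rel([.5395,.064,.25],tool(3.4,0)))
E
```

```text
(array([ 6.73,  0.8 , -0.09]), array([-0.18 ,  0.549,  0.076])) (array([ 6.73,  0.8 , -0.09]), array([-0.049,  0.579, -0.375]))
```

Emit:
step_arm(
  series=[
    [0.2, 3, 0, 0, -0.06, 0.18, 0.03],
    [0.2, 6, 0.5, 0, -0.12, 0.36, 0.05],
    [0.2, 6.7, 0.8, 0, -0.18, 0.55, 0.08],
    [0.2, 6.7, 0.8, 0, -0.18, 0.55, 0.08],
    [0.2, 6.7, 0.8, 0, -0.18, 0.55, 0.08],
  ],
)

```text
clock: 26.85
eef_pos: [0.5409, 0.0619, 0.2521]
ee_rot: [179.7, -4.0, 29.9]
force: [1.4, 1.4, -1.0]
finger_gap: 0.051
finger_force: 0.0
```

```bash
python3 - <<'E'
from plan import *
st()
print(rel([.5395,.064,.2],tool(3.4,0)),rel([.56,.39,.32],tool(95,0)))
E
```

```text
clock 26.85
eef_pos [0.5409 0.0619 0.2521]
ee_rot [179.7118  -4.0127  29.8775]
force [ 1.3966  1.422  -1.0097]
qpos [-37.5611  18.6638  34.4872 116.7043 -16.8678  45.1664 -53.3112]
finger_gap 0.051
(array([-0.14,  0.21, -5.21]), array([-0.015,  0.069, -0.462])) (array([ 1.91, 32.81,  6.79]), array([-0.063,  0.039,  1.136]))
```

Emit:
step_arm(
  series=[
    [0.2, 0, 6, 2, 0, 0, 0.18],
    [0.2, 1, 11, 4, 0, 0, 0.36],
    [0.2, 2, 16, 6, 0, 0, 0.54],
    [0.2, 2, 21, 7, 0, 0, 0.72],
    [0.2, 2, 26, 7, 0, 0, 0.9],
    [0.2, 2, 31, 7, -0.06, 0.04, 1.08],
    [0.2, 2, 33, 7, -0.06, 0.04, 1.136],
    [0.2, 2, 33, 7, -0.06, 0.04, 1.136],
  ],
)

```text
clock: 27.85
eef_pos: [0.5577, 0.3965, 0.3197]
ee_rot: [-179.5, -0.4, 95.3]
force: [-0.1, -1.4, -0.1]
finger_gap: 0.051
finger_force: 0.0
```

Emit:
step_arm(
  series=[
    [0.2, 0, 0, 0, -0.18, -0.015, 0],
    [0.2, 0, 0, 0, -0.36, -0.03, 0],
    [0.2, 0, 0, 0, -0.54, -0.045, 0],
    [0.2, 0, 0, 0, -0.72, -0.06, 0],
    [0.2, 0, 0, 0, -0.9, -0.08, 0],
    [0.2, 0, 0, 0, -1.08, -0.09, 0],
    [0.2, 0, 0, 0, -1.26, -0.11, 0],
    [0.2, 0, 0, 0, -1.44, -0.125, 0],
  ],
)

```text
clock: 28.85
eef_pos: [0.5589, 0.3927, 0.3221]
ee_rot: [-179.8, 82.8, 94.6]
force: [0.9, 0.1, 0.1]
finger_gap: 0.0512
finger_force: 0.0
```

```bash
python3 -c "
from plan import *
st()"
```

```text
clock 28.85
eef_pos [0.5589 0.3927 0.3221]
ee_rot [-179.831    82.7729   94.6349]
force [0.8636 0.1083 0.0748]
qpos [-71.0502  60.4575  31.4645  70.6799  33.414  111.1976 -39.0233]
finger_gap 0.0512
```

Emit:
step_arm(
  series=[
    [0.2, 0, 0, 0, -0.15, -0.013, 0],
    [0.2, 0, 0, 0, -0.3, -0.026, 0],
    [0.2, 0, 0, 0, -0.45, -0.04, 0],
    [0.2, 0, 0, 0, -0.45, -0.04, 0],
    [0.2, 0, 0, 0, -0.45, -0.04, 0],
  ],
)

```text
clock: 29.48
eef_pos: [0.5588, 0.3931, 0.3229]
ee_rot: [0.8, 71.8, -84.7]
force: [-0.0, 0.3, 0.2]
finger_gap: 0.0512
finger_force: 0.0
```

```bash
python3 -c "
from plan import *
st()"
```

```text
clock 29.475
eef_pos [0.5588 0.3931 0.3229]
ee_rot [  0.7969  71.7868 -84.7492]
force [-0.0252  0.3423  0.1516]
qpos [-73.828   71.7059  38.6084  72.6652  44.0895 116.9344 -34.2281]
finger_gap 0.0512
```

108° of tilt is reachable. I'll return and grasp the handle with a small 8° pre-tilt.

Emit:
step_arm(
  series=[
    [0.2, 0, -2, 0, 0.18, 0.015, 0],
    [0.2, 0, -4, 0, 0.36, 0.03, 0],
    [0.2, 0, -6, 0, 0.54, 0.045, 0],
    [0.2, 0, -8, 0, 0.72, 0.06, 0],
    [0.2, 0, -10, 0, 0.9, 0.08, 0],
    [0.2, 0, -12, 0, 1.08, 0.09, 0],
    [0.2, 0, -14, 0, 1.26, 0.11, 0],
    [0.2, 0, -16, 0, 1.44, 0.125, 0],
  ],
)

```text
clock: 30.48
eef_pos: [0.5596, 0.2328, 0.3256]
ee_rot: [179.9, 24.9, 94.7]
force: [1.4, -0.7, -0.3]
finger_gap: 0.0514
finger_force: 0.0
```

```bash
python3 - <<'E'
from plan import *
R=tool(3.4,-8); z=R.as_matrix()[:,2]
P=np.array([.5395,.064,.065])+.017*z; print(P)
print(rel([.5395,.1,.25],tool(60,0)),rel(P+[0,0,.12],R))
E
```

```text
[0.54186178 0.06414032 0.04816544]
(array([ -2.01, -13.28,  -7.56]), array([ 0.43 , -0.095, -0.597])) (array([ -1.77, -16.87, -15.74]), array([ 0.483, -0.417, -1.546]))
```

Emit:
step_arm(
  series=[
    [0.2, -0.5, -4, 0, 0.483, -0.417, -1.546],
    [0.2, -1, -8, 0, 0.483, -0.417, -1.546],
    [0.2, -1.5, -12, 0, 0.483, -0.417, -1.546],
    [0.2, -1.8, -16, -3, 0.483, -0.417, -1.546],
    [0.2, -1.8, -16.9, -8, 0.483, -0.417, -1.546],
    [0.2, -1.8, -16.9, -11, 0.483, -0.417, -1.546],
    [0.2, -1.8, -16.9, -12, 0.483, -0.417, -1.546],
    [0.2, -1.8, -16.9, -12, 0.483, -0.417, -1.546],
  ],
)

```text
clock: 31.48
eef_pos: [0.541, 0.0634, 0.2033]
ee_rot: [178.0, -4.9, 12.6]
force: [0.3, -0.8, 0.8]
finger_gap: 0.0513
finger_force: 0.0
```

Emit:
step_arm(
  series=[
    [0.2, 0, 0, 0, 0, 0, 0],
    [0.2, 0, 0, 0, 0, 0, 0],
  ],
)

```text
clock: 31.72
eef_pos: [0.5413, 0.0648, 0.203]
ee_rot: [177.9, -4.7, 13.2]
force: [1.5, -0.0, 0.1]
finger_gap: 0.0515
finger_force: 0.0
```

```bash
python3 - <<'E'
from plan import *
st()
R=tool(3.4,-8); z=R.as_matrix()[:,2]
P=np.array([.5395,.064,.065])+.017*z
print(rel(P+[0,0,.08],R))
E
```

```text
clock 31.725
eef_pos [0.5413 0.0648 0.203 ]
ee_rot [177.8973  -4.7391  13.2038]
force [ 1.4981 -0.0372  0.0862]
qpos [-41.9928  23.4063  38.6597 120.3946 -21.2838  37.772  -66.6765]
finger_gap 0.0515
(array([ 0.05, -0.07, -7.48]), array([ 0.044, -0.051, -0.167]))
```

Emit:
step_arm(
  series=[
    [0.2, 0, 0, 0, 0.044, -0.051, -0.167],
    [0.2, 0, 0, -4, 0.044, -0.051, -0.167],
    [0.2, 0, 0, -7.5, 0.044, -0.051, -0.167],
    [0.2, 0, 0, -7.5, 0.044, -0.051, -0.167],
    [0.2, 0, 0, -7.5, 0.044, -0.051, -0.167],
  ],
)

```text
clock: 32.35
eef_pos: [0.5414, 0.0649, 0.1273]
ee_rot: [180.0, -7.9, 3.4]
force: [0.4, -0.1, 0.5]
finger_gap: 0.0509
finger_force: 0.0
```

```bash
python3 - <<'E'
from plan import *
st()
R=tool(3.4,-8); z=R.as_matrix()[:,2]
P=np.array([.5395,.064,.065])+.017*z
print(rel(P,R))
c=cap('wrist','w5.png')
E
```

```text
clock 32.35
eef_pos [0.5414 0.0649 0.1273]
ee_rot [179.9619  -7.9149   3.3517]
force [ 0.4096 -0.1038  0.4504]
qpos [-35.4926  28.5785  31.2454 125.8099 -33.9618  24.9447 -64.6503]
finger_gap 0.0509
(array([ 0.04, -0.08, -7.92]), array([ 0.001, -0.001,  0.001]))
```

View pics/w5.png

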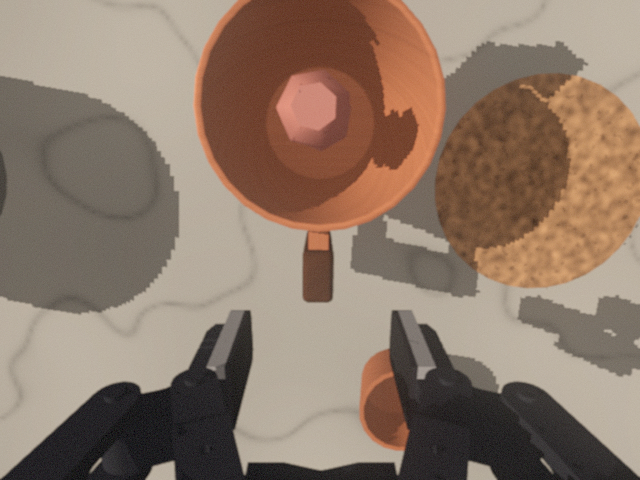

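Wrist view: the lumps are stacked as a column. The top one, at (314,108), looks 74 px wide, which puts it about 0.1 m up, at rim level. Moving the jug now could throw it out, so I'll first unstack the column: take the top lump off and lower the others to the side.

```bash
python3 - <<'E'
from plan import *
print(rel([.622,.0695,.20],tool(95,0)))
E
```

```text
(array([8.04, 0.46, 7.24]), array([-0.117,  0.102,  1.597]))
```

Emit:
step_arm(
  series=[
    [0.2, 0, 0, 5, 0, 0, 0],
    [0.2, 1, 0, 9, -0.02, 0.02, 0.18],
    [0.2, 2, 0, 10, -0.04, 0.04, 0.36],
    [0.2, 4, 0.2, 10, -0.06, 0.05, 0.54],
    [0.2, 6, 0.4, 10, -0.07, 0.06, 0.72],
    [0.2, 8, 0.5, 10, -0.08, 0.07, 0.9],
    [0.2, 8, 0.5, 10, -0.09, 0.08, 1.08],
    [0.2, 8, 0.5, 10, -0.1, 0.09, 1.26],
  ],
)

```text
clock: 33.4
eef_pos: [0.621, 0.0694, 0.2279]
ee_rot: [178.7, -0.6, 76.0]
force: [0.1, -0.2, 0.6]
finger_gap: 0.0509
finger_force: 0.0
```

```bash
python3 - <<'E'
from plan import *
st();print(rel([.622,.0695,.20],tool(95,0)))
E
```

```text
clock 33.4
eef_pos [0.621  0.0694 0.2279]
ee_rot [178.7323  -0.6494  76.0049]
force [ 0.1272 -0.2453  0.6255]
qpos [-25.2765  25.9426  20.6234 106.3329 -12.1078  48.3946 -12.6979]
finger_gap 0.0509
(array([ 0.1 ,  0.01, -2.79]), array([-0.01 ,  0.023,  0.332]))
```

Emit:
step_arm(
  series=[
    [0.2, 0.1, 0, -2, -0.01, 0.023, 0.17],
    [0.2, 0.1, 0, -2.8, -0.01, 0.023, 0.332],
    [0.2, 0.1, 0, -2.8, -0.01, 0.023, 0.332],
    [0.2, 0.1, 0, -2.8, -0.01, 0.023, 0.332],
  ],
)

```text
clock: 33.9
eef_pos: [0.6217, 0.0696, 0.1994]
ee_rot: [-180.0, 0.0, 94.5]
force: [-0.5, 0.0, 0.3]
finger_gap: 0.051
finger_force: 0.0
```

```bash
cat >> plan.py <<'E'
def wr(u,v,z,c,s):
    M=np.array(c['T_tool_cam']); R=Ro.from_euler('xyz',s['ee_rot'],degrees=True).as_matrix()
    d=R@M[:3,:3]@np.linalg.inv(c['intrinsics'])@[u,v,1.]; o=s['eef_pos']+R@M[:3,3]
    return o+d*(z-o[2])/d[2]
E
python3 - <<'E'
from plan import *
s=robot.read_state();print(s['eef_pos'],s['ee_rot']);c=cap('wrist')
im=c['color'].astype(int)
# pink: blue/red ratio larger than copper
m=((im[...,2]/(im[...,0]+1)>.44)&(im[...,0]>1.35*im[...,1])&(im[...,0]>80)).astype(np.uint8)
m=cv2.morphologyEx(m,cv2.MORPH_OPEN,np.ones((3,3)))
k,l,stt,ce=cv2.connectedComponentsWithStats(m)
for i in range(1,k):
    if stt[i,4]>150: print(stt[i],ce[i],wr(*ce[i],.103,c,s))
cv2.imwrite('pics/w6.png',c['color'][...,::-1])
E
```

```text
[0.62166514 0.06958124 0.19939823] [-1.79982339e+02  4.08618122e-02  9.45487990e+01]
[ 247  139  157   63 3261] [322.57099049 163.96534805] [0.6203483  0.11254165 0.103     ]
[ 296  181   53   73 2974] [323.11566913 218.32481506] [0.62349207 0.07811185 0.103     ]
[ 182  191   55   42 1527] [206.86444008 211.54289456] [0.54949981 0.07668751 0.103     ]
[ 219  283  134   85 5690] [290.41950791 327.35676626] [ 0.60715272 -0.00254289  0.103     ]
```

```bash
python3 - <<'E'
from plan import *
s=robot.read_state();c=cap('wrist')
for v in(225,228):
  for z in (.09,.103): print(v,z,wr(323,v,z,c,s))
print(wr(323,190,.02,c,s))
E
```

```text
225 0.09 [0.62411106 0.06991751 0.09      ]
225 0.103 [0.62373205 0.07381922 0.103     ]
228 0.09 [0.62428404 0.06780984 0.09      ]
228 0.103 [0.62389685 0.07181114 0.103     ]
[0.62369437 0.07885243 0.02      ]
```

Emit:
step_arm(
  series=[
    [0.2, 0.2, 0.1, -5, 0, 0, 0],
    [0.2, 0.2, 0.1, -10, 0, 0, 0],
    [0.2, 0.2, 0.1, -11.8, 0, 0, 0],
    [0.2, 0.2, 0.1, -11.8, 0, 0, 0],
    [-1, 0.2, 0.1, -11.8, 0, 0, 0],
    [-1, 0.2, 0.1, -11.8, 0, 0, 0],
    [-1, 0.2, 0.1, -11.8, 0, 0, 0],
    [-1, 0.2, 0.1, -11.8, 0, 0, 0],
  ],
)

```text
clock: 35.0
eef_pos: [0.6246, 0.071, 0.0822]
ee_rot: [179.9, -0.0, 94.7]
force: [-1.1, 0.2, 7.4]
finger_gap: 0.0296
finger_force: 59.4
```

Emit:
step_arm(
  series=[
    [-1, 0, 0, 5, 0, 0, 0],
    [-1, 0, 0, 9, 0, 0, 0],
    [-1, -5, 3.5, 9, 0, 0, 0],
    [-1, -10, 7, 9, 0, 0, 0],
    [-1, -15, 10.5, 7, 0, 0, 0],
    [-1, -19.4, 13.9, 3, 0, 0, 0],
    [-1, -19.4, 13.9, -2, 0, 0, 0],
    [-1, -19.4, 13.9, -6, 0, 0, 0],
  ],
)

```text
clock: 36.0
eef_pos: [0.4282, 0.2113, 0.0193]
ee_rot: [-179.9, -0.0, 94.9]
force: [1.4, 0.3, 0.1]
finger_gap: 0.0298
finger_force: 59.3
```

Emit:
step_arm(
  series=[
    [-1, 0, 0, -2.4, 0, 0, 0],
    [-1, 0, 0, -2.4, 0, 0, 0],
    [0.2, 0, 0, -2.4, 0, 0, 0],
    [0.2, 0, 0, -2.4, 0, 0, 0],
    [0.2, 0, 0, -2.4, 0, 0, 0],
    [0.2, 0, 0, 3, 0, 0, 0],
    [0.2, 0, 0, 9, 0, 0, 0],
    [0.2, 0, 0, 14, 0, 0, 0],
  ],
)

```text
clock: 37.0
eef_pos: [0.429, 0.2098, 0.1625]
ee_rot: [-179.9, -0.0, 94.7]
force: [0.2, 0.6, -0.6]
finger_gap: 0.0514
finger_force: 0.0
```

Emit:
step_arm(
  series=[
    [0.2, 5, -3.5, 0, 0, 0, 0],
    [0.2, 10, -7, 0, 0, 0, 0],
    [0.2, 15, -10.5, 0, 0, 0, 0],
    [0.2, 19.4, -13.9, 0, 0, 0, 0],
    [0.2, 19.4, -13.9, 0, 0, 0, 0],
  ],
)

```text
clock: 37.62
eef_pos: [0.6268, 0.0654, 0.161]
ee_rot: [179.9, 0.2, 94.3]
force: [0.2, -0.2, -0.5]
finger_gap: 0.0514
finger_force: 0.0
```

```bash
python3 - <<'E'
from plan import *
s=robot.read_state();print(s['eef_pos'],s['ee_rot']);c=cap('wrist')
im=c['color'].astype(int)
m=((im[...,2]/(im[...,0]+1)>.44)&(im[...,0]>1.35*im[...,1])&(im[...,0]>80)).astype(np.uint8)
m=cv2.morphologyEx(m,cv2.MORPH_OPEN,np.ones((3,3)))
k,l,stt,ce=cv2.connectedComponentsWithStats(m)
for i in range(1,k):
    if stt[i,4]>150: print(stt[i],ce[i],wr(*ce[i],.075,c,s))
cv2.imwrite('pics/w7.png',cv2.resize(c['color'][100:340,160:480],(640,480))[...,::-1])
lumps()
E
```

```text
[0.62682323 0.06537799 0.16102851] [179.88091415   0.19892636  94.26435635]
[ 231  137  166   63 3825] [312.29594771 162.1220915 ] [0.61968687 0.11034792 0.075     ]
[ 286  184   58   71 3074] [315.73162004 220.32205595] [0.62421522 0.07502109 0.075     ]
[ 151  196   68   50 2030] [181.62807882 220.79211823] [0.54210512 0.06862519 0.075     ]
[206 299  43  27 440] [224.40454545 311.06363636] [0.56836676 0.00820347 0.075     ]
[ 247  312  104   80 4908] [294.59718826 354.36267319] [ 0.61651214 -0.02173156  0.075     ]
[277 420  19  14 153] [286.49019608 425.76470588] [ 0.61391518 -0.08315539  0.075     ]
top [0.6245 0.0512] 114 [81. 45. 33.]
```

View pics/w7.png

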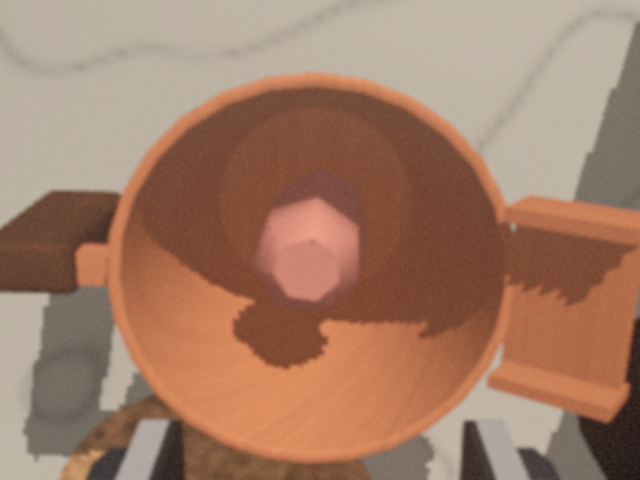

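Three are still stacked, with the top lump at crop (305,262). I'll grip the third lump, shift it sideways off the column and release it.

Emit:
step_arm(
  series=[
    [0.2, 0, 0, -5, 0, 0, 0],
    [0.2, 0, 0, -10, 0, 0, 0],
    [0.2, 0, 0, -10.9, 0, 0, 0],
    [0.2, 0, 0, -10.9, 0, 0, 0],
    [-1, 0, 0, -10.9, 0, 0, 0],
    [-1, 0, 0, -10.9, 0, 0, 0],
    [-1, 0, 0, -10.9, 0, 0, 0],
    [-1, 0, 0, -10.9, 0, 0, 0],
  ],
)

```text
clock: 38.72
eef_pos: [0.6244, 0.071, 0.0535]
ee_rot: [180.0, -0.0, 94.7]
force: [-1.6, -1.1, 7.5]
finger_gap: 0.0301
finger_force: 59.1
```

Emit:
step_arm(
  series=[
    [-1, 0, 0, 0.8, 0, 0, 0],
    [-1, 0, 0, 1, 0, 0, 0],
    [-1, 0, 0.8, 1, 0, 0, 0],
    [-1, 0, 1.8, 1, 0, 0, 0],
    [-1, 0, 1.8, 1, 0, 0, 0],
  ],
)

```text
clock: 39.35
eef_pos: [0.6227, 0.091, 0.0607]
ee_rot: [-179.8, -0.0, 94.8]
force: [0.0, -0.6, -0.0]
finger_gap: 0.0299
finger_force: 59.1
```

Emit:
step_arm(
  series=[
    [-0.1, 0, 0, 0, 0, 0, 0],
    [-0.1, 0, 0, 0, 0, 0, 0],
    [-0.1, 0, 0, 0, 0, 0, 0],
    [-0.1, 0, 0, 5, 0, 0, 0],
    [-0.1, 0, -1.8, 10, 0, 0, 0],
    [-0.1, 0, -1.8, 10, 0, 0, 0],
    [0.2, 0, -1.8, 10, 0, 0, 0],
    [0.2, 0, -1.8, 10, 0, 0, 0],
  ],
)

```text
clock: 40.35
eef_pos: [0.6217, 0.0713, 0.1596]
ee_rot: [-179.7, 0.0, 94.7]
force: [0.1, 0.0, -0.4]
finger_gap: 0.0511
finger_force: 0.0
```

```bash
python3 - <<'E'
from plan import *
s=robot.read_state();print(s['eef_pos'],s['ee_rot']);c=cap('wrist');c0=c
im=c['color'].astype(int)
m=((im[...,2]/(im[...,0]+1)>.44)&(im[...,0]>1.35*im[...,1])&(im[...,0]>80)).astype(np.uint8)
T=cap('top');S=cap('scene')
a=cv2.resize(c['color'][100:340,160:480],(400,300));b=cv2.resize(T['color'][280:350,130:260],(390,210)); d=cv2.resize(S['color'][230:330,380:500],(360,300))
W=np.zeros((600,800,3),np.uint8);W[:300,:400]=a;W[:210,405:795]=b;W[300:,:360]=d
cv2.imwrite('pics/w8.png',W[...,::-1])
lumps();lumps('scene')
E
```

```text
[0.62168279 0.07131874 0.15957028] [-1.79688670e+02  8.91714468e-03  9.47309525e+01]
top [0.6343 0.0524] 180 [95. 52. 38.]
scene [ 0.588  -1.7449] 159 [150.  88.  70.]
scene [ 0.6283 -1.5414] 130 [167.  98.  78.]
scene [ 0.7487 -1.6333] 161 [158.  93.  74.]
scene [ 0.662  -1.3693] 111 [201. 118.  94.]
scene [0.4288 0.2109] 125 [188. 114.  96.]
scene [0.6618 0.0351] 96 [159.  90.  64.]
```

View pics/w8.png

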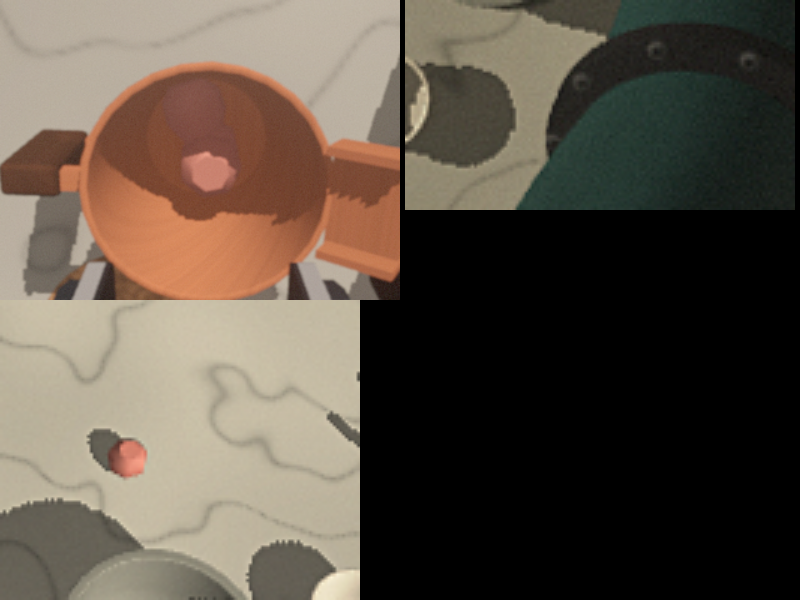

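The third lump now lies low at the +y side and the column is two high (lit top at (208,172)). I'll fetch the parked lump at (.429,.211) and drop it on the -y side.

Emit:
step_arm(
  series=[
    [0.2, -5, 3.5, 1, 0, 0, 0],
    [0.2, -10, 7, 1, 0, 0, 0],
    [0.2, -15, 10.5, 0, 0, 0, 0],
    [0.2, -19.3, 14, -3, 0, 0, 0],
    [0.2, -19.3, 14, -8, 0, 0, 0],
    [0.2, -19.3, 14, -13, 0, 0, 0],
    [0.2, -19.3, 14, -16.6, 0, 0, 0],
    [0.2, -19.3, 14, -16.6, 0, 0, 0],
  ],
)

```text
clock: 41.6
eef_pos: [0.4285, 0.21, -0.007]
ee_rot: [-179.6, 0.1, 94.7]
force: [-0.3, 0.6, 0.3]
finger_gap: 0.0512
finger_force: 0.0
```

Emit:
step_arm(
  series=[
    [0.2, 0, 0, 0, 0, 0, 0],
    [-1, 0, 0, 0, 0, 0, 0],
    [-1, 0, 0, 0, 0, 0, 0],
    [-1, 0, 0, 0, 0, 0, 0],
    [-1, 0, 0, 0, 0, 0, 0],
    [-1, 0, 0, 6, 0, 0, 0],
    [-1, 0, 0, 12, 0, 0, 0],
    [-1, 0, 0, 17.5, 0, 0, 0],
  ],
)

```text
clock: 42.6
eef_pos: [0.43, 0.2109, 0.1731]
ee_rot: [-180.0, -0.1, 94.7]
force: [1.5, 0.8, -0.6]
finger_gap: 0.0276
finger_force: 58.9
```

Emit:
step_arm(
  series=[
    [-1, 5, -4, 0, 0, 0, 0],
    [-1, 10, -8, 0, 0, 0, 0],
    [-1, 15, -12, 0, 0, 0, 0],
    [-1, 19.5, -15.8, 0, 0, 0, 0],
    [-1, 19.5, -15.8, 0, 0, 0, 0],
    [-1, 19.5, -15.8, -5, 0, 0, 0],
    [-1, 19.5, -15.8, -10.5, 0, 0, 0],
    [-1, 19.5, -15.8, -10.5, 0, 0, 0],
  ],
)

```text
clock: 43.6
eef_pos: [0.6206, 0.0537, 0.0625]
ee_rot: [-179.4, -0.0, 94.7]
force: [0.2, 0.4, 0.9]
finger_gap: 0.0275
finger_force: 59.3
```

Release it, rise, and look in.

Emit:
step_arm(
  series=[
    [-0.1, 0, 0, 0, 0, 0, 0],
    [-0.1, 0, 0, 0, 0, 0, 0],
    [-0.1, 0, 0, 0, 0, 0, 0],
    [-0.1, 0, 0, 5, 0, 0, 0],
    [-0.1, 0, 1.8, 10, 0, 0, 0],
    [-0.1, 0, 1.8, 10, 0, 0, 0],
    [0.2, 0, 1.8, 10, 0, 0, 0],
    [0.2, 0, 1.8, 10, 0, 0, 0],
  ],
)

```text
clock: 44.6
eef_pos: [0.6237, 0.0701, 0.1638]
ee_rot: [-179.7, 0.0, 94.6]
force: [-0.5, 0.9, -0.2]
finger_gap: 0.0515
finger_force: 0.0
```

```bash
python3 - <<'E'
from plan import *
c=cap('wrist');T=cap('top');S=cap('scene')
a=cv2.resize(c['color'][100:340,160:480],(400,300));b=cv2.resize(T['color'][180:290,220:365],(395,300));d=cv2.resize(S['color'][150:350,260:520],(390,300))
W=np.zeros((600,800,3),np.uint8);W[:300,:400]=a;W[:300,405:]=b;W[300:,:390]=d
cv2.imwrite('pics/w9.png',W[...,::-1])
lumps();lumps('scene')
R=tool(3.4,-8); z=R.as_matrix()[:,2]
P=np.array([.5395,.064,.065])+.017*z
print(P,rel(P+[0,0,.08],R))
E
```

```text
scene [ 0.5877 -1.745 ] 159 [150.  88.  70.]
scene [ 0.6285 -1.541 ] 130 [167.  98.  78.]
scene [ 0.7489 -1.6328] 161 [158.  93.  74.]
scene [ 0.6621 -1.3696] 112 [201. 118.  94.]
scene [0.6659 0.0422] 75 [154.  86.  61.]
scene [0.3193 0.6525] 97 [71. 40. 30.]
[0.54186178 0.06414032 0.04816544] (array([-8.26, -0.62, -3.61]), array([ 0.115, -0.106, -1.59 ]))
```

View pics/w9.png

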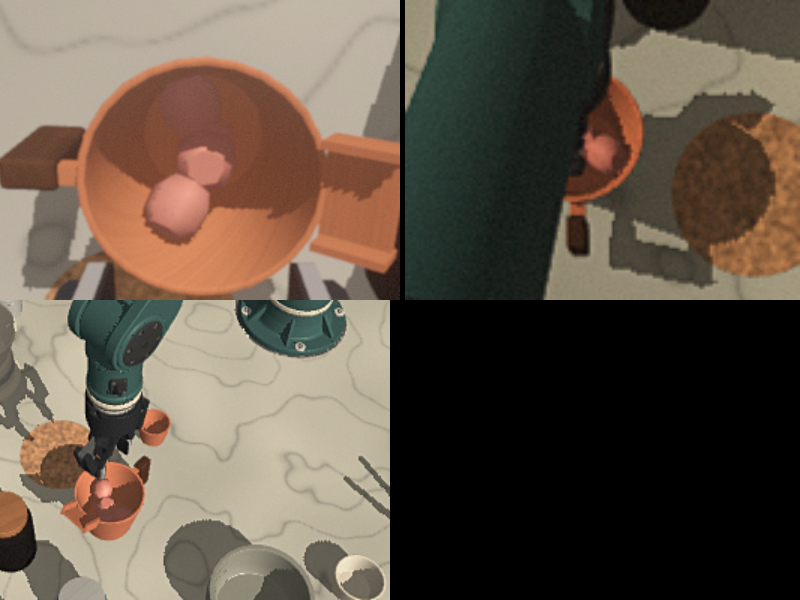

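All four lumps are in the jug and below the rim. Now to the handle.

Emit:
step_arm(
  series=[
    [0.2, 0, 0, 5, 0, 0, 0],
    [0.2, -1, 0, 6, 0.115, -0.106, -1.59],
    [0.2, -3, -0.2, 6, 0.115, -0.106, -1.59],
    [0.2, -5, -0.4, 6, 0.115, -0.106, -1.59],
    [0.2, -7, -0.5, 6, 0.115, -0.106, -1.59],
    [0.2, -8.3, -0.6, 6, 0.115, -0.106, -1.59],
    [0.2, -8.3, -0.6, 6, 0.115, -0.106, -1.59],
    [0.2, -8.3, -0.6, 6, 0.115, -0.106, -1.59],
  ],
)

```text
clock: 45.85
eef_pos: [0.5416, 0.0645, 0.225]
ee_rot: [179.0, -6.7, 19.4]
force: [-0.0, 0.8, -0.3]
finger_gap: 0.0512
finger_force: 0.0
```

```bash
python3 - <<'E'
from plan import *
st()
R=tool(3.4,-8)
print(rel([.5419,.0641,.128],R))
E
```

```text
clock 45.85
eef_pos [0.5416 0.0645 0.225 ]
ee_rot [178.9919  -6.7415  19.4399]
force [-0.0066  0.7965 -0.2853]
qpos [-43.8149  21.2915  42.0691 120.5072 -24.0633  38.8785 -56.9506]
finger_gap 0.0512
(array([ 0.03, -0.04, -9.7 ]), array([ 0.022, -0.018, -0.278]))
```

Emit:
step_arm(
  series=[
    [0.2, 0, 0, 0, 0.022, -0.018, -0.278],
    [0.2, 0, 0, -3, 0.022, -0.018, -0.278],
    [0.2, 0, 0, -7, 0.022, -0.018, -0.278],
    [0.2, 0, 0, -9.7, 0.022, -0.018, -0.278],
    [0.2, 0, 0, -9.7, 0.022, -0.018, -0.278],
    [0.2, 0, 0, -9.7, 0.022, -0.018, -0.278],
  ],
)

```text
clock: 46.6
eef_pos: [0.5428, 0.0644, 0.1288]
ee_rot: [180.0, -8.1, 3.7]
force: [0.0, -0.9, 0.4]
finger_gap: 0.051
finger_force: 0.0
```

```bash
python3 - <<'E'
from plan import *
st()
print(rel([.5419,.0641,.048],tool(3.4,-8)))
s=robot.read_state();c=cap('wrist');cv2.imwrite('pics/w10.png',c['color'][...,::-1])
im=c['color'].astype(int)
# dark handle column extent near image x 290..345
for v in(250,270,285): 
    row=im[v,240:400].sum(1); d=np.where(row<260)[0]+240; print(v,d.min() if len(d) else None,d.max() if len(d) else None)
E
```

```text
clock 46.6
eef_pos [0.5428 0.0644 0.1288]
ee_rot [179.9799  -8.0625   3.7324]
force [ 0.0489 -0.9276  0.4157]
qpos [-38.1506  29.4154  35.2884 125.8102 -38.3673  26.2059 -59.7201]
finger_gap 0.051
(array([-0.09, -0.03, -8.08]), array([ 0.   ,  0.001, -0.006]))
250 304 330
270 303 331
285 303 330
```

Emit:
step_arm(
  series=[
    [0.2, -0.1, 0, -3, 0, 0, -0.006],
    [0.2, -0.1, 0, -6, 0, 0, -0.006],
    [0.2, -0.1, 0, -8.1, 0, 0, -0.006],
    [0.2, -0.1, 0, -8.1, 0, 0, -0.006],
    [0.2, -0.1, 0, -8.1, 0, 0, -0.006],
  ],
)

```text
clock: 47.28
eef_pos: [0.5422, 0.0647, 0.0484]
ee_rot: [180.0, -8.1, 3.4]
force: [-0.5, 0.1, -0.9]
finger_gap: 0.0512
finger_force: 0.0
```

Emit:
step_arm(
  series=[
    [-1, 0, 0, 0, 0, 0, 0],
    [-1, 0, 0, 0, 0, 0, 0],
    [-1, 0, 0, 0, 0, 0, 0],
    [-1, 0, 0, 0, 0, 0, 0],
    [-1, 0, 0, 0, 0, 0, 0],
  ],
)

```text
clock: 47.9
eef_pos: [0.5414, 0.0651, 0.0479]
ee_rot: [-180.0, -8.1, 3.4]
force: [-1.6, 1.0, 5.9]
finger_gap: 0.0149
finger_force: 58.9
```

```bash
python3 - <<'E'
from plan import *
st()
E
```

```text
clock 47.9
eef_pos [0.5414 0.0651 0.0479]
ee_rot [-179.9729   -8.0605    3.4394]
force [-1.6377  1.0294  5.8553]
qpos [-27.9772  35.6024  21.4619 127.984  -48.3962  15.1249 -51.0865]
finger_gap 0.0149
```

```bash
python3 -c "
from plan import *
c=cap('wrist');cv2.imwrite('pics/g0.png',c['color'])"
```

Emit:
step_arm(
  series=[
    [-1, 0, 0, 0.5, 0, 0, 0],
    [-1, 0, 0, 1, 0, 0, 0],
    [-1, 0, 0, 1.8, 0, 0, 0],
    [-1, 0, 0, 2.8, 0, 0, 0],
    [-1, 0, 0, 4, 0, 0, 0],
    [-1, 0, 0, 4, 0, 0, 0],
    [-1, 0, 0, 4, 0, 0, 0],
  ],
)

```text
clock: 48.82
eef_pos: [0.5407, 0.0649, 0.087]
ee_rot: [180.0, -8.0, 3.4]
force: [-0.6, -0.1, -3.7]
finger_gap: 0.0149
finger_force: 58.5
```

```bash
cat > slip.py <<'E'
from plan import *
st()
c=cap('wrist');a=cv2.imread('pics/g0.png',0);b=cv2.cvtColor(c['color'],cv2.COLOR_BGR2GRAY)
# template = rim near/spout bits
for n,(y0,y1,x0,x1) in dict(spoutside=(0,60,200,440),mid=(60,200,200,440),hand=(150,260,270,370)).items():
    t=a[y0:y1,x0:x1]; p=cv2.copyMakeBorder(b,20,20,20,20,cv2.BORDER_REPLICATE)
    r=cv2.matchTemplate(p[y0:y1+40,x0:x1+40],t,cv2.TM_CCOEFF_NORMED); _,v,_,l=cv2.minMaxLoc(r); print(n,round(v,2),l[0]-20,l[1]-20)
E
python3 slip.py
```

```text
clock 48.825
eef_pos [0.5407 0.0649 0.087 ]
ee_rot [179.9954  -7.9731   3.4363]
force [-0.5967 -0.0872 -3.675 ]
qpos [-33.5086  32.5993  28.9999 127.2477 -43.9223  20.844  -55.1379]
finger_gap 0.0149
spoutside 0.97 -1 1
mid 0.99 0 1
hand 0.96 1 0
```

No slip, and the weight (3.7 N) matches four lumps in the jug. Next I'll compute the pour trajectory.

```bash
cat > pour.py <<'E'
from plan import *
def jugR(h,t): return tool(h,t)*Ro.from_euler('x',180,degrees=True)   # jug frame, tilt t
Rt0=tool(3.4,-8); P0=np.array([.5414,.0651,.0479]); J0=np.array([.6207,.0690,0])
Rj0=jugR(3.4,0); G=Rj0.inv().apply(P0-J0); RG=Rj0.inv()*Rt0     # tool in jug frame
def tcp(J,R): return J+R.apply(G), R*RG
def spoutpose(S,h,t):
    R=jugR(h,t); return S-R.apply([.085,0,.117]),R
M=np.array([.572,.344,.085])
th=np.linspace(0,2*np.pi,60)
pts=np.array([[ (.04+.18*z)*np.cos(a),(.04+.18*z)*np.sin(a),z] for z in np.linspace(0,.1,11) for a in th]+[[x,y,.1+(x-.058)*.63-.006] for x in np.linspace(.05,.085,5) for y in(-.026,0,.026)])
def clear(J,R):
    p=R.apply(pts)+J; r=np.hypot(*(p-M)[:,:2].T); below=p[:,2]-.085
    out=(r-.08); inn=.071-r
    d=np.where(below>0,np.where((r>.071)&(r<.08),below,np.hypot(below,np.maximum(np.maximum(r-.08,.071-r),0))),np.maximum(out,inn)); return d.min()
E
python3 - <<'E'
from pour import *
h=95; u=np.array([np.cos(np.radians(h)),np.sin(np.radians(h)),0])
print('G',G)
S0=M-.015*u
prev=None
for t,z in [(0,.26),(15,.235),(30,.205),(45,.175),(60,.15),(75,.13),(90,.12),(105,.115),(116,.115)]:
    S=S0.copy(); S[2]=z
    J,R=spoutpose(S,h,t); P,Rt=tcp(J,R)
    print(t,z,'clear',round(clear(J,R),3),'tcp',P.round(4),'jugmin',round((R.apply(pts)+J)[:,2].min(),3))
s=robot.read_state()
S=S0.copy();S[2]=.26;J,R=spoutpose(S,h,0);P,Rt=tcp(J,R);print(rel(P,Rt))
for f in (.25,.5,.75,1):
  hh=3.4+f*(95-3.4);Jf=np.array([.6207,.069,.143])*(1-f)+J*f;Pf,Rf=tcp(Jf,jugR(hh,0));print(f,rel(Pf,Rf))
E
```

```text
G [-0.07939171  0.00080986  0.0479    ]
0 0.26 clear 0.058 tcp [0.5868 0.1652 0.1909] jugmin 0.143
15 0.235 clear 0.049 tcp [0.5879 0.153  0.2108] jugmin 0.134
30 0.205 clear 0.052 tcp [0.5879 0.1527 0.2274] jugmin 0.126
45 0.175 clear 0.06 tcp [0.5869 0.1645 0.2424] jugmin 0.124
60 0.15 clear 0.063 tcp [0.5849 0.1875 0.2578] jugmin 0.13
75 0.13 clear 0.058 tcp [0.582  0.2201 0.2709] jugmin 0.128
90 0.12 clear 0.051 tcp [0.5785 0.2601 0.2844] jugmin 0.12
105 0.115 clear 0.049 tcp [0.5746 0.3049 0.2917] jugmin 0.117
116 0.115 clear 0.05 tcp [0.5716 0.3389 0.293 ] jugmin 0.118
(array([ 4.62, 10.03, 10.41]), array([ 1.000e-03, -1.000e-03,  1.598e+00]))
0.25 (array([-0.14,  1.35, 10.41]), array([ 0.   , -0.001,  0.399]))
0.5 (array([ 0.76,  3.22, 10.41]), array([ 0.   , -0.001,  0.799]))
0.75 (array([ 2.5 ,  6.03, 10.41]), array([ 1.000e-03, -1.000e-03,  1.199e+00]))
1 (array([ 4.62, 10.03, 10.41]), array([ 1.000e-03, -1.000e-03,  1.598e+00]))
```

Emit:
step_arm(
  series=[
    [-1, 0, 0, 1, 0, 0, 0],
    [-1, 0, 0, 2.5, 0, 0, 0],
    [-1, 0, 0, 4.5, 0, 0, 0],
    [-1, 0, 0, 6.5, 0, 0, 0],
    [-1, 0, 0, 8.5, 0, 0, 0],
    [-1, 0, 0, 10, 0, 0, 0],
    [-1, 0, 0, 10.4, 0, 0, 0],
    [-1, 0, 0, 10.4, 0, 0, 0],
  ],
)

```text
clock: 49.88
eef_pos: [0.5407, 0.0649, 0.191]
ee_rot: [180.0, -8.0, 3.4]
force: [0.7, 0.3, -3.2]
finger_gap: 0.0149
finger_force: 58.7
```

Emit:
step_arm(
  series=[
    [-1, 0, 0.2, 0, 0, 0, 0.06],
    [-1, -0.1, 0.5, 0, 0, 0, 0.16],
    [-1, -0.1, 0.9, 0, 0, 0, 0.28],
    [-1, -0.1, 1.4, 0, 0, 0, 0.4],
    [-1, 0.1, 1.8, 0, 0, 0, 0.5],
    [-1, 0.3, 2.3, 0, 0, 0, 0.6],
    [-1, 0.5, 2.7, 0, 0, 0, 0.7],
    [-1, 0.8, 3.2, 0, 0, 0, 0.8],
  ],
)

```text
clock: 50.88
eef_pos: [0.5483, 0.0963, 0.19]
ee_rot: [-180.0, -7.9, 49.4]
force: [0.6, 0.5, -3.5]
finger_gap: 0.0152
finger_force: 58.7
```

```bash
python3 - <<'E'
from pour import *
st()
h=95; u=np.array([np.cos(np.radians(h)),np.sin(np.radians(h)),0])
S=M-.015*u;S[2]=.26;J,R=spoutpose(S,h,0);P,Rt=tcp(J,R);print(rel(P,Rt))
E
python3 slip.py | tail -3
```

```text
clock 50.875
eef_pos [0.5483 0.0963 0.19  ]
ee_rot [-179.9711   -7.8825   49.4098]
force [ 0.602   0.5371 -3.5424]
qpos [-31.9416  22.9413  26.555  120.152  -26.5988  36.0768 -27.1055]
finger_gap 0.0152
(array([3.85, 6.89, 0.09]), array([ 0.002, -0.001,  0.796]))
spoutside 0.3 -1 1
mid 0.78 1 -2
hand 0.66 0 -20
```

Emit:
step_arm(
  series=[
    [-1, 0.4, 0.6, 0, 0, 0, 0.1],
    [-1, 0.8, 1.3, 0, 0, 0, 0.2],
    [-1, 1.2, 2, 0, 0, 0, 0.3],
    [-1, 1.7, 2.8, 0, 0, 0, 0.4],
    [-1, 2.2, 3.8, 0, 0, 0, 0.5],
    [-1, 2.7, 4.7, 0, 0, 0, 0.6],
    [-1, 3.3, 5.8, 0, 0, 0, 0.7],
    [-1, 3.9, 6.9, 0, 0, 0, 0.796],
  ],
)

```text
clock: 51.92
eef_pos: [0.588, 0.1653, 0.19]
ee_rot: [-180.0, -7.9, 94.9]
force: [0.3, -0.1, -3.0]
finger_gap: 0.0145
finger_force: 58.8
```

```bash
cat > seq.py <<'E'
from pour import *
import sys
st()
h=95; u=np.array([np.cos(np.radians(h)),np.sin(np.radians(h)),0])
z=lambda t: np.interp(t,[0,15,30,45,60,75,90,105,118],[.26,.235,.2,.17,.14,.12,.11,.105,.105])
for t in map(float,sys.argv[1:]):
    S=M-.015*u;S[2]=z(t);J,R=spoutpose(S,h,t);P,Rt=tcp(J,R);a,b=rel(P,Rt);print(t,a.round(1),b.round(3),round(clear(J,R),3))
E
python3 seq.py 0 6 12 18 24 30 36 42 48; python3 slip.py|tail -3
python3 -c "
from h import *
lumps();lumps('scene')"|grep -v -- -1
```

```text
clock 51.925
eef_pos [0.588  0.1653 0.19  ]
ee_rot [-179.9705   -7.925    94.9195]
force [ 0.2881 -0.0613 -2.986 ]
qpos [-25.0809  27.1199  12.9438 109.7542 -19.828   44.2816   5.6743]
finger_gap 0.0145
0.0 [-0.1 -0.   0.1] [ 0.001 -0.     0.001] 0.058
6.0 [-0.1 -0.6  0.8] [-0.103 -0.009  0.001] 0.053
12.0 [-0.  -1.1  1.7] [-0.207 -0.019  0.001] 0.05
18.0 [-0.  -1.3  2.3] [-0.312 -0.028  0.001] 0.048
24.0 [ 0.  -1.4  2.8] [-0.416 -0.037  0.001] 0.047
30.0 [-0.  -1.2  3.2] [-0.52  -0.046  0.001] 0.049
36.0 [-0.  -0.9  3.9] [-0.625 -0.055  0.001] 0.053
42.0 [-0.1 -0.4  4.5] [-0.729 -0.064  0.001] 0.056
48.0 [-0.2  0.3  5. ] [-0.833 -0.073  0.001] 0.057
spoutside 0.27 -1 1
mid 0.44 7 -7
hand 0.38 20 -13
top [0.63   0.3065] 166 [117.  66.  51.]
scene [0.4103 0.2245] 65 [114.  66.  48.]
scene [0.4465 0.2517] 86 [110.  64.  47.]
```

Emit:
step_arm(
  series=[
    [-1, 0, -0.6, 0.8, -0.103, -0.009, 0],
    [-1, 0, -1.1, 1.7, -0.207, -0.019, 0],
    [-1, 0, -1.3, 2.3, -0.312, -0.028, 0],
    [-1, 0, -1.4, 2.8, -0.416, -0.037, 0],
    [-1, 0, -1.2, 3.2, -0.52, -0.046, 0],
    [-1, 0, -0.9, 3.9, -0.625, -0.055, 0],
    [-1, -0.1, -0.4, 4.5, -0.729, -0.064, 0],
    [-1, -0.2, 0.3, 5, -0.833, -0.073, 0],
  ],
)

```text
clock: 53.08
eef_pos: [0.5855, 0.1689, 0.2409]
ee_rot: [179.7, 40.0, 94.6]
force: [0.1, -0.1, -2.7]
finger_gap: 0.0152
finger_force: 59.0
```

```bash
python3 seq.py 52 57 62 67 72 77 82 87
```

```text
clock 53.075
eef_pos [0.5855 0.1689 0.2409]
ee_rot [179.7023  39.9769  94.5722]
force [ 0.115  -0.1081 -2.6994]
qpos [-60.7567  38.2429  35.9799 101.0968  16.7089  64.3253 -32.8047]
finger_gap 0.0152
52.0 [0.1 0.5 0.2] [-0.07  -0.002  0.004] 0.056
57.0 [-0.   1.3  0.5] [-0.157 -0.009  0.004] 0.055
62.0 [-0.1  2.2  0.9] [-0.244 -0.017  0.004] 0.054
67.0 [-0.2  3.3  1.4] [-0.331 -0.024  0.003] 0.054
72.0 [-0.3  4.4  1.8] [-0.418 -0.032  0.003] 0.053
77.0 [-0.4  5.6  2.2] [-0.505 -0.039  0.003] 0.05
82.0 [-0.5  6.9  2.8] [-0.592 -0.047  0.003] 0.048
87.0 [-0.6  8.3  3.2] [-0.679 -0.054  0.003] 0.046
```

Emit:
step_arm(
  series=[
    [-1, 0.1, 0.5, 0.2, -0.07, -0.002, 0.003],
    [-1, 0, 1.3, 0.5, -0.157, -0.009, 0.003],
    [-1, -0.1, 2.2, 0.9, -0.244, -0.017, 0.003],
    [-1, -0.2, 3.3, 1.4, -0.331, -0.024, 0.003],
    [-1, -0.3, 4.4, 1.8, -0.418, -0.032, 0.003],
    [-1, -0.4, 5.6, 2.2, -0.505, -0.039, 0.003],
    [-1, -0.5, 6.9, 2.8, -0.592, -0.047, 0.003],
    [-1, -0.6, 8.3, 3.2, -0.679, -0.054, 0.003],
  ],
)

```text
clock: 54.08
eef_pos: [0.5797, 0.2527, 0.2714]
ee_rot: [-179.3, 78.8, 95.7]
force: [-0.4, 0.7, -3.5]
finger_gap: 0.015
finger_force: 59.3
```

```bash
python3 seq.py 90 94 98 102 106 110 114 117
```

```text
clock 54.075
eef_pos [0.5797 0.2527 0.2714]
ee_rot [-179.3424   78.7932   95.7176]
force [-0.4167  0.7389 -3.5256]
qpos [-72.3179  59.4811  42.0558  88.2257  28.4936  89.4363 -39.2008]
finger_gap 0.015
90.0 [-0.1  0.7  0.3] [-0.056 -0.007 -0.001] 0.045
94.0 [-0.2  1.9  0.6] [-0.125 -0.013 -0.001] 0.045
98.0 [-0.3  3.1  0.8] [-0.195 -0.019 -0.001] 0.044
102.0 [-0.4  4.3  1. ] [-0.264 -0.026 -0.001] 0.044
106.0 [-0.5  5.5  1.1] [-0.334 -0.032 -0.001] 0.044
110.0 [-0.6  6.8  1.2] [-0.403 -0.038 -0.001] 0.044
114.0 [-0.8  8.   1.2] [-0.473 -0.044 -0.001] 0.044
117.0 [-0.8  8.9  1.2] [-0.525 -0.048 -0.001] 0.044
```

Emit:
step_arm(
  series=[
    [-1, -0.1, 0.7, 0.3, -0.056, -0.007, 0],
    [-1, -0.2, 1.9, 0.6, -0.125, -0.013, 0],
    [-1, -0.3, 3.1, 0.8, -0.195, -0.019, 0],
    [-1, -0.4, 4.3, 1, -0.264, -0.026, 0],
    [-1, -0.5, 5.5, 1.1, -0.334, -0.032, 0],
    [-1, -0.6, 6.8, 1.2, -0.403, -0.038, 0],
    [-1, -0.8, 8, 1.2, -0.473, -0.044, 0],
    [-1, -0.8, 8, 1.2, -0.473, -0.044, 0],
  ],
)

```text
clock: 55.08
eef_pos: [0.5717, 0.332, 0.2829]
ee_rot: [-0.6, 73.9, -85.5]
force: [1.0, 0.5, -1.9]
finger_gap: 0.0152
finger_force: 59.5
```

Emit:
step_arm(
  series=[
    [-1, 0, 0, 0, 0, 0, 0],
    [-1, 0, 0, 0, 0, 0, 0],
    [-1, 0, 0, 0, 0, 0, 0],
    [-1, 0, 0, 0, 0, 0, 0],
  ],
)

```text
clock: 55.58
eef_pos: [0.572, 0.3315, 0.2855]
ee_rot: [-0.1, 73.9, -85.1]
force: [0.1, -0.2, -1.4]
finger_gap: 0.0152
finger_force: 59.5
```

```bash
cat > pk.py <<'E'
from h import *
for n in('top','scene'):
    c=cap(n);im=c['color'].astype(int)
    m=((im[...,2]/(im[...,0]+1)>.46)&(im[...,2]/(im[...,0]+1)<.62)&(im[...,0]>1.5*im[...,1])&(im[...,0]>45)).astype(np.uint8)
    k,l,s,ce=cv2.connectedComponentsWithStats(m)
    for i in range(1,k):
        p=pix2w(c,*ce[i],.03)
        if s[i,4]>25 and .3<p[0]<.8 and abs(p[1])<.6: print(n,s[i],p.round(3))
E
python3 seq.py 117; python3 pk.py
```

```text
clock 55.575
eef_pos [0.572  0.3315 0.2855]
ee_rot [ -0.1364  73.8791 -85.1436]
force [ 0.1065 -0.2252 -1.4359]
qpos [-75.3598  74.3594  45.3318  79.3766  37.8942 105.9283 -35.6905]
finger_gap 0.0152
117.0 [-0.1  1.  -0.3] [-0.05  -0.005  0.   ] 0.044
scene [410 343  14  14 146] [0.589 0.319 0.03 ]
scene [422 353  26  20 325] [0.583 0.368 0.03 ]
```

Lumps show in the mortar, and the wrist force dropped by about 1.4 N. I'll tip further and shake to empty it fully.

Emit:
step_arm(
  series=[
    [-1, -0.1, 1, -0.2, -0.05, -0.005, 0],
    [-1, -0.2, 2, -0.3, -0.1, -0.01, 0],
    [-1, -0.1, 1, 0.2, -0.03, -0.003, 0],
    [-1, -0.2, 2, -0.3, -0.1, -0.01, 0],
    [-1, -0.1, 1, 0.2, -0.03, -0.003, 0],
    [-1, -0.2, 2, -0.3, -0.1, -0.01, 0],
    [-1, -0.2, 2, -0.3, -0.1, -0.01, 0],
    [-1, -0.2, 2, -0.3, -0.1, -0.01, 0],
  ],
)

```text
clock: 56.68
eef_pos: [0.5698, 0.352, 0.2813]
ee_rot: [-0.1, 68.0, -85.0]
force: [0.9, 0.2, -1.5]
finger_gap: 0.0149
finger_force: 59.6
```

```bash
python3 pk.py; python3 - <<'E'
from plan import *
st()
c=cap('wrist');T=cap('top');S=cap('scene')
a=cv2.resize(c['color'],(400,300));b=cv2.resize(T['color'][150:350,100:360],(395,304))[:300];d=cv2.resize(S['color'][300:400,370:500],(390,300))
W=np.zeros((600,800,3),np.uint8);W[:300,:400]=a;W[:300,405:]=b;W[300:,:390]=d
cv2.imwrite('pics/w11.png',W[...,::-1])
E
```

```text
scene [414 330  10  14  87] [0.56  0.301 0.03 ]
scene [410 343  15  15 154] [0.589 0.321 0.03 ]
scene [422 353  26  20 322] [0.583 0.368 0.03 ]
clock 56.775
eef_pos [0.57   0.3518 0.2823]
ee_rot [  0.1045  68.0656 -84.8912]
force [ 0.0232  0.2011 -1.5602]
qpos [-75.6834  77.6719  45.9616  77.4265  40.2163 109.1456 -34.3431]
finger_gap 0.0149
```

Four lumps' worth of blobs are in the mortar. Bringing the jug back upright along the same path.

```bash
python3 seq.py 114 106 98 90 82 74 66 58|tail -8
```

```text
114.0 [ 0.2 -1.9  0.1] [0.102 0.01  0.   ] 0.044
106.0 [ 0.4 -4.4 -0. ] [0.242 0.022 0.   ] 0.044
98.0 [ 0.6 -6.8 -0.3] [0.381 0.034 0.   ] 0.044
90.0 [ 0.8 -9.2 -0.8] [0.52  0.046 0.   ] 0.045
82.0 [  1.  -11.4  -1.4] [0.659 0.058 0.   ] 0.048
74.0 [  1.2 -13.4  -2.2] [0.798 0.071 0.   ] 0.051
66.0 [  1.4 -15.2  -2.8] [0.937 0.083 0.   ] 0.054
58.0 [  1.5 -16.8  -3.6] [1.076e+00 9.500e-02 1.000e-03] 0.054
```

Emit:
step_arm(
  series=[
    [-1, 0.2, -1.9, 0.1, 0.102, 0.01, 0],
    [-1, 0.4, -4.4, 0, 0.242, 0.022, 0],
    [-1, 0.6, -6.8, -0.3, 0.381, 0.034, 0],
    [-1, 0.8, -9.2, -0.8, 0.52, 0.046, 0],
    [-1, 1, -11.4, -1.4, 0.659, 0.058, 0],
    [-1, 1.2, -13.4, -2.2, 0.798, 0.071, 0],
    [-1, 1.4, -15.2, -2.8, 0.937, 0.083, 0],
    [-1, 1.5, -16.8, -3.6, 1.076, 0.095, 0],
  ],
)

```text
clock: 57.92
eef_pos: [0.5851, 0.1826, 0.247]
ee_rot: [179.9, 49.8, 94.9]
force: [0.1, -0.5, -2.6]
finger_gap: 0.0149
finger_force: 59.2
```

```bash
python3 seq.py 52 44 36 28 20 12 4 0|tail -8
```

```text
52.0 [ 0.1 -0.9 -0.4] [0.101 0.01  0.   ] 0.056
44.0 [ 0.2 -1.9 -1. ] [0.24  0.022 0.   ] 0.056
36.0 [ 0.3 -2.7 -1.8] [0.379 0.034 0.   ] 0.053
28.0 [ 0.3 -3.  -2.6] [0.518 0.046 0.   ] 0.048
20.0 [ 0.3 -3.1 -3.2] [0.657 0.058 0.   ] 0.047
12.0 [ 0.3 -2.8 -4. ] [0.796 0.07  0.001] 0.05
4.0 [ 0.2 -2.2 -5.1] [0.935 0.083 0.001] 0.055
0.0 [ 0.2 -1.7 -5.6] [1.005e+00 8.900e-02 1.000e-03] 0.058
```

Emit:
step_arm(
  series=[
    [-1, 0.1, -0.9, -0.4, 0.101, 0.01, 0],
    [-1, 0.2, -1.9, -1, 0.24, 0.022, 0],
    [-1, 0.3, -2.7, -1.8, 0.379, 0.034, 0],
    [-1, 0.3, -3, -2.6, 0.518, 0.046, 0],
    [-1, 0.3, -3.1, -3.2, 0.657, 0.058, 0],
    [-1, 0.3, -2.8, -4, 0.796, 0.07, 0],
    [-1, 0.2, -2.2, -5.1, 0.935, 0.083, 0],
    [-1, 0.2, -1.7, -5.6, 1.005, 0.089, 0],
  ],
)

```text
clock: 58.92
eef_pos: [0.5861, 0.1621, 0.1901]
ee_rot: [-179.9, -7.7, 94.8]
force: [0.3, 0.4, -2.2]
finger_gap: 0.0148
finger_force: 59.1
```

```bash
python3 pk.py; python3 - <<'E'
from pour import *
st()
T=cap('top')
print(pix2w(T,348.4,251.25,0))
# mat edge fit by colour
hsv=cv2.cvtColor(T['color'],cv2.COLOR_RGB2HSV)[200:300,300:400]
m=((hsv[...,0]>8)&(hsv[...,0]<20)&(hsv[...,1]>105)).astype(np.uint8)
k,l,s,ce=cv2.connectedComponentsWithStats(cv2.morphologyEx(m,cv2.MORPH_CLOSE,np.ones((5,5))))
i=1+s[1:,4].argmax(); cn,_=cv2.findContours((l==i).astype(np.uint8),0,1); e=cv2.fitEllipse(max(cn,key=len)); print(s[i],e,pix2w(T,e[0][0]+300,e[0][1]+200,0))
mat=np.array([.590,-.0885,0])
s=robot.read_state()
J=np.array([.5807,.2444,.143])
for f in(.25,.5,.75,1):
    Jf=J*(1-f)+np.array([mat[0],mat[1],.143])*f; P,R=tcp(Jf,jugR(95-50*f,0));print(f,*rel(P,R),P)
E
```

```text
top [145 249  17  11  79] [0.567 0.377 0.03 ]
scene [413 329  15  14 144] [0.555 0.303 0.03 ]
scene [411 345  16  15 165] [0.59  0.326 0.03 ]
scene [422 353  26  20 323] [0.583 0.368 0.03 ]
clock 59.025
eef_pos [0.586  0.1615 0.1896]
ee_rot [-179.7795   -7.6027   94.728 ]
force [-0.5033  0.3534 -2.1971]
qpos [-24.4382  26.9698  12.2237 109.9383 -18.8938  44.2391   4.854 ]
finger_gap 0.0153
[ 0.58907101 -0.08903369  0.        ]
[  18   21   61   60 2859] ((47.84847640991211, 50.8165283203125), (58.81247329711914, 60.074459075927734), 116.5734634399414) [ 0.59011143 -0.08765822  0.        ]
0.25 [-1.44 -8.09  0.1 ] [ 0.007 -0.003 -0.216] [0.57185937 0.0825682  0.1909    ]
0.5 [ -2.89 -15.98   0.1 ] [ 0.006 -0.004 -0.434] [0.55743542 0.00362318 0.1909    ]
0.75 [ -4.2  -23.52   0.1 ] [ 0.006 -0.004 -0.653] [ 0.54433483 -0.07179815  0.1909    ]
1 [ -5.3  -30.75   0.1 ] [ 0.006 -0.005 -0.871] [ 0.53328892 -0.14406576  0.1909    ]
```

Emit:
step_arm(
  series=[
    [-1, -0.5, -3, 0.1, 0, 0, -0.08],
    [-1, -1.2, -7, 0.1, 0, 0, -0.19],
    [-1, -2, -11, 0.1, 0, 0, -0.3],
    [-1, -2.8, -15.5, 0.1, 0, 0, -0.42],
    [-1, -3.6, -20, 0.1, 0, 0, -0.55],
    [-1, -4.3, -24.5, 0.1, 0, 0, -0.68],
    [-1, -4.9, -28, 0.1, 0, 0, -0.79],
    [-1, -5.3, -30.7, 0.1, 0, 0, -0.871],
  ],
)

```text
clock: 60.08
eef_pos: [0.533, -0.142, 0.1915]
ee_rot: [-180.0, -7.7, 44.9]
force: [0.4, -0.5, -2.6]
finger_gap: 0.0146
finger_force: 59.2
```

Emit:
step_arm(
  series=[
    [-1, 0, 0, -1, 0, 0, 0],
    [-1, 0, 0, -3, 0, 0, 0],
    [-1, 0, 0, -5, 0, 0, 0],
    [-1, 0, 0, -7, 0, 0, 0],
    [-1, 0, 0, -9, 0, 0, 0],
    [-1, 0, 0, -11, 0, 0, 0],
    [-1, 0, 0, -11.5, 0, 0, 0],
    [-1, 0, 0, -11.5, 0, 0, 0],
  ],
)

```text
clock: 61.08
eef_pos: [0.5341, -0.1394, 0.0758]
ee_rot: [-179.9, -7.8, 45.2]
force: [0.1, -0.5, -2.6]
finger_gap: 0.0149
finger_force: 59.1
```

```bash
python3 - <<'E'
from pour import *
st()
P,R=tcp(np.array([.590,-.088,0.0]),jugR(45,0));print(rel(P,R))
T=cap('top')
cv2.imwrite('pics/t12.png',cv2.resize(T['color'][190:330,100:420],(800,350))[...,::-1])
E
```

```text
clock 61.075
eef_pos [ 0.5341 -0.1394  0.0758]
ee_rot [-179.8993   -7.7774   45.2247]
force [ 0.1431 -0.4696 -2.5671]
qpos [  1.6613  33.1762  16.8751 123.1519 -38.6051  26.1746   5.9339]
finger_gap 0.0149
(array([-0.09, -0.42, -2.79]), array([ 0.002, -0.004, -0.004]))
```

Emit:
step_arm(
  series=[
    [-1, -0.1, -0.4, -0.8, 0, 0, 0],
    [-1, -0.1, -0.4, -1.6, 0, 0, 0],
    [-1, -0.1, -0.4, -2.2, 0, 0, 0],
    [-1, -0.1, -0.4, -2.5, 0, 0, 0],
    [-1, -0.1, -0.4, -2.7, 0, 0, 0],
    [-1, -0.1, -0.4, -2.8, 0, 0, 0],
    [-1, -0.1, -0.4, -2.8, 0, 0, 0],
  ],
)

```text
clock: 62.0
eef_pos: [0.5329, -0.1444, 0.0484]
ee_rot: [-180.0, -7.8, 45.1]
force: [-1.7, -0.6, 0.8]
finger_gap: 0.015
finger_force: 59.6
```

Emit:
step_arm(
  series=[
    [0, 0, 0, 0, 0, 0, 0],
    [0, 0, 0, 0, 0, 0, 0],
    [0, 0, 0, 0, 0, 0, 0],
    [0, 0, 0, 0, 0, 0, 0],
    [0, 0, 0, 2, 0, 0, 0],
    [0, 0, 0, 5, 0, 0, 0],
    [0, 0, 0, 9, 0, 0, 0],
    [0, 0, 0, 13, 0, 0, 0],
  ],
)

```text
clock: 63.0
eef_pos: [0.5326, -0.1441, 0.179]
ee_rot: [-179.9, -7.7, 45.1]
force: [0.7, -0.8, -0.2]
finger_gap: 0.0427
finger_force: 0.0
```

Emit:
step_arm(
  series=[
    [0, -2, 1, 3, 0, 0, 0],
    [0, -5, 3, 6, 0, 0, 0],
    [0, -7, 6, 9, 0, 0, 0],
    [0, -8, 10, 11, 0, 0, 0],
    [0, -8, 14, 12, 0, 0, 0],
    [0, -8, 14, 12, 0, 0, 0],
  ],
)

```text
clock: 63.75
eef_pos: [0.4531, -0.001, 0.2989]
ee_rot: [-180.0, -7.9, 45.5]
force: [-0.3, -0.8, -0.1]
finger_gap: 0.0427
finger_force: 0.0
```

```bash
python3 pk.py; python3 - <<'E'
from plan import *
st()
T=cap('top');S=cap('scene')
W=np.zeros((600,800,3),np.uint8);W[:300]=cv2.resize(T['color'][150:345,100:620],(800,300));W[300:]=cv2.resize(S['color'][130:400,150:510],(800,600))[150:450] if 0 else cv2.resize(S['color'][150:390,170:510],(800,565))[:300]
W=np.vstack([cv2.resize(T['color'][140:345,90:540],(640,292)),cv2.resize(S['color'][140:390,110:620],(640,308))])
cv2.imwrite('pics/fin.png',W[...,::-1])
E
```

```text
top [147 236  20  23 137] [0.578 0.371 0.03 ]
top [175 239   8  10  31] [0.591 0.319 0.03 ]
scene [413 329  15  14 146] [0.556 0.303 0.03 ]
scene [411 345  16  15 165] [0.59  0.326 0.03 ]
scene [422 353  26  20 322] [0.583 0.368 0.03 ]
clock 63.85
eef_pos [ 0.4527 -0.0043  0.298 ]
ee_rot [-179.9495   -7.7669   45.2063]
force [-0.9856  0.2995  0.4114]
qpos [-29.3302   5.2579  30.7317 124.2363 -11.5317  46.4671 -36.0106]
finger_gap 0.0424
```

View pics/fin.png

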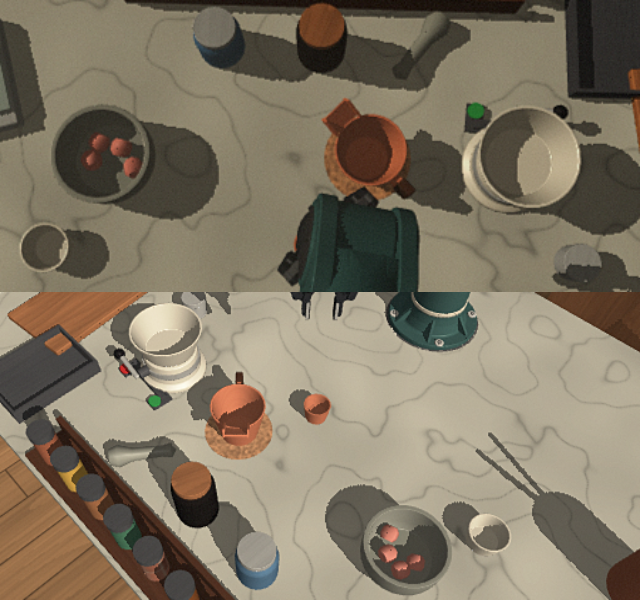

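All four lumps are in the mortar (top crop: (99,142), (119,146), (93,160), (131,167)). The jug is empty and upright on the mat, and the lever is still on red. I'll check the centring numerically.

```bash
python3 - <<'E'
from h import *
T=cap('top')
print(pix2w(T,350.9,244.6,.1))
hsv=cv2.cvtColor(T['color'],cv2.COLOR_RGB2HSV)
S=cap('scene')
# predicted rim in both images for jug at mat centre, scored by edges over offsets
best=[]
th=np.linspace(0,2*np.pi,90)
gs=[(c,cv2.GaussianBlur(cv2.Canny(c['color'],40,120).astype(np.float32),(0,0),1)) for c in(T,S)]
for dx in np.arange(-.02,.021,.002):
  for dy in np.arange(-.02,.021,.002):
    sc=0
    for c,g in gs:
      for a in th:
        u,v=w2pix(c,[.59+dx+.058*np.cos(a),-.088+dy+.058*np.sin(a),.1]).round().astype(int); sc+=g[v,u]
    best.append((sc,dx,dy))
print(sorted(best)[-4:])
E
```

```text
[ 0.58969575 -0.08728378  0.1       ]
[(np.float32(15005.102), np.float64(-1.734723475976807e-17), np.float64(-0.0020000000000000157)), (np.float32(15181.229), np.float64(-0.0020000000000000157), np.float64(0.001999999999999981)), (np.float32(15315.829), np.float64(-1.734723475976807e-17), np.float64(0.001999999999999981)), (np.float32(15634.107), np.float64(-1.734723475976807e-17), np.float64(-1.734723475976807e-17))]
```

```bash
python3 -c "
from bench import robot
print(robot.job_done())"
```

```text
the job is handed in; nothing more can be done
None
```

The job is handed in: the lever lay over red (open), so all four lumps were poured into the mortar; the empty jug stands upright at the mat's centre (within about 2 mm), and the lever and the other things looked unmoved in the last images.

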